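# Lay out a keepsake box frame

### The job

Open the keepsake box frame: turn aside the one brass tab that still points in over the clear cover, lift the cover out by its suction handle and lay it squarely on the grey felt pad. Then lay the things out on the blue board inside: the brass compass midway between the two pictures, the harmonica centred in the bare space below the tent picture, and the red toy car on its wheels, centred in the bare space below the road picture, both with their length along the picture's lower edge. Set everything down gently, let nothing fall, and leave the tab turned aside.

Things in the scene. Friction and masses are not known exactly. Their poses are not given: they have to be found in the camera images.
- box: Pale wood box frame lying open side up, fixed; outside 222 (x) by 266 (y) by 40 mm, inside 180 x 224. Origin: centre of underside; x to its top side (within 12 degrees of away from the robot), y left, z up. Blue board inside, its face 6 above the origin. The cover rests on a ledge at 32, rim at 40, 3 play all round. Lower (-x) rail: the brass tab; 3 other flat tabs already aside, fixed.
- tab (a joint): Angle (rad) of the brass swing tab on the middle of the box's lower (-x) rail. 0: points inwards (box +x) over the cover; positive: anticlockwise from above, tip towards box +y. Starts within 0.25 of 0, turns either way to 1.7, stays where left (about 1.5 N at the stud). In line with the rail (near 1.57 or -1.57) it clears the cover.
- tab_stud (a point): Middle of the tab's upright thumb stud: brass pin 9 mm across, 11 high, free all round, 44 to 55 above the box's underside. It swings at radius 17 about the upright pivot axis at box x = -105, y = 0. The flat tab is 10 wide, 41 to 44 above the underside, its tip 24 from the pivot. The point's x axis: from pivot to tip.
- cover_grip (a point): Centre of the grip bar of the black suction lifter (red top) fixed on the middle of the clear acrylic cover. Bar 72 mm long (y), 16 wide (x), 14 high; centre 33 above the sheet's underside, 22 free under the bar; cup below it 58 across. Sheet 188 (x) by 232 (y) by 4. 0.3 kg in all. z up. At start in the box, held by the tab.
- pad: Grey felt pad, 210 (x) by 254 (y) by 6 mm thick, fixed on the table left or right of the box: resting place of the cover. Origin: centre of its underside; z up.
- tent_picture: Picture of an orange tent, green grass and trees, dull blue sky, cream border; stuck on the board 45 above (+x) the box's centre and 64 left or right of it. 50 (x) by 60 (y) by 3 mm thick. Origin: centre of underside; x to the picture's top, y left. The bare board below it runs 107 down to the lower rail; its middle lies 81 below (-x) the picture's centre.
- road_picture: Picture of a grey road with white dashes through sandy land, brown hills, light blue sky, cream border; stuck on the board on the other side from the tent picture, centres 128 apart. Same size, axes, origin and distances as that one.
- compass_center (a point): Centre (half-way up) of the pocket compass: round brass case 44 mm in diameter, 18 high, white dial with a red and black needle, lying flat. z up. About 80 g.
- harmonica_center (a point): Centre (half-way up) of the small harmonica: silver cover plates, dark comb; 72 mm long (x axis), 27 wide (y), 20 high (z). About 70 g.
- car_center (a point): Centre (half-way up) of the red toy car with dark windows: 70 mm long (x), 32 wide (y), 24 high (z); sides upright and full width up to 13, cabin above 26 wide. Stands on its wheels, which do not roll. About 60 g.
Mind the look-alikes: they are no part of the job. Several things look just like the part that bears car_center: the one meant starts farthest to the robot's left. There is more than one size of the part that bears harmonica_center; the job needs the smaller.

How it is judged:
On the way, in this order (a step that is already met when the one before it is completed fails the run):
1. the brass tab is turned aside, in line with its rail (at least 1.2 rad either way) ((value of joint tab above 1.2 rad or value of joint tab below -1.2 rad)), for 0.2 s.
2. the cover lies flat and squarely on the felt pad, released (horizontal distance between cover_grip and pad below 0.03 m and angle between the x axis of cover_grip and the x axis of pad, either way round below 0.2 rad and angle between cover_grip's own z axis and vertical below 0.05 rad and z of cover_grip in the frame of pad between 0.034 and 0.044 m and linear speed of cover below 0.02 m/s and contact force between the fingers and cover below 0.1 N), for 0.2 s.
At the end, for the whole second after the job is handed in: Tab still aside (1.2 rad). Cover flat on the pad, centred within 30 mm, square within 0.2 rad. On the board, within 12 mm sideways and 15 mm up-down: compass between the pictures, harmonica and upright car centred below theirs, along the edge within 0.25 rad. All flat, released, at rest (all of step 2 and (value of joint tab above 1.2 rad or value of joint tab below -1.2 rad) and x of compass_center in the frame of box between 0.03 and 0.06 m and y of compass_center in the frame of box between -0.012 and 0.012 m and angle between each of compass_center, harmonica_center, car_center's own z axis and vertical below 0.15 rad and z of compass_center in the frame of box between 0.011 and 0.019 m and linear speed of each of compass, harmonica, car below 0.02 m/s and contact force between the fingers and compass below 0.1 N and x of harmonica_center in the frame of tent_picture between -0.096 and -0.066 m and y of harmonica_center in the frame of tent_picture between -0.012 and 0.012 m and angle between the x axis of harmonica_center and the y axis of tent_picture, either way round below 0.25 rad and z of harmonica_center in the frame of box between 0.012 and 0.02 m and contact force between the fingers and harmonica below 0.1 N and x of car_center in the frame of road_picture between -0.096 and -0.066 m and y of car_center in the frame of road_picture between -0.012 and 0.012 m and angle between the x axis of car_center and the y axis of road_picture, either way round below 0.25 rad and z of car_center in the frame of box between 0.014 and 0.022 m and contact force between the fingers and car below 0.1 N); the robot touches nothing.
It fails at once if the cover falls freely (faster than 0.6 m/s while not held) (linear speed of cover above 0.6 m/s and contact force between the fingers and cover below 0.05 N).
It fails at once if the compass falls freely (faster than 0.6 m/s while not held) (linear speed of compass above 0.6 m/s and contact force between the fingers and compass below 0.05 N).
It fails at once if the harmonica falls freely (faster than 0.6 m/s while not held) (linear speed of harmonica above 0.6 m/s and contact force between the fingers and harmonica below 0.05 N).
It fails at once if the car falls freely (faster than 0.6 m/s while not held) (linear speed of car above 0.6 m/s and contact force between the fingers and car below 0.05 N).
It also fails if it takes over 138 s, if anything falls off the work surface, if the arm or the gripper's body presses on something with over 40 N, if the wrist force passes 120 N, or if a joint passes its speed limit or range.

### The arm

A 6-joint arm with a two-finger parallel gripper is mounted at the origin on the work surface. World frame = base frame: x ahead of the robot, y to its left, z up, the work surface at z = 0. Lengths are in m, angles in rad, forces in N, time in s.
With the tool pointing down it reaches from about 0.3 to 0.75 m from the base axis. Payload 8.5 kg.
Tool frame: the origin (TCP) lies on the mounting face of the last link; the fingertips stand 166 mm ahead of it and the grasp point (between the pads) lies ahead of it (manip.grasp_offset is the y of the grasp point in the tool frame, in m); y points along the fingers, x is the direction in which the jaws open and shut, and the axes are right-handed (so a half turn about y gives the same grasp; the last joint's range is limited). The gripper opens to 88 mm and grips with 3 to 60 N. Pads are 18 mm wide; open, the fingers measure 123 mm over their backs; the gripper's body (75 mm by 187 mm) begins 45 mm behind the grasp point.
Start: joints at [1.131, 0.381, 1.297, -0, 1.464, -0.215], TCP at [0.123, 0.536, 0.405] pointing down, gripper open.
Joint ranges: [-3.11, 3.11], [-0.89, 2.33], [0.22, 2.48], [-1.42, 4.56], [0.17, 2.85], [-2.88, 2.88]. Speed limits (rad/s): [2.39, 2.39, 3.14, 3.14, 3.14, 3.14].

### API

Orientations are given as a unit quaternion [w, x, y, z].
In Python, from bench import monitor, capture, camera_info, order, manip gives the robot as it stands.
- The arm moves only by the tool drive_tool, never from a script. Its arguments are lists of equal length, an entry for each row: "twist": the turn, a rotation vector about the tool's x, y, z in degrees, a list of three; "dp": the shift along the tool's x, y, z in cm, a list of three; "claw": the finger opening in cm, from 0 to 8.81. A call has 1 to 8 rows; each row shifts and turns the commanded pose from where the row before left it, along the tool's axes as they then stand; what a row does not reach is not made up. A row lasts 1/8 s, in which the tool goes at most 62.5 mm and 10.7 degrees, less where a joint would pass 70% of its speed; a pose out of reach is approached as far as the arm can. A call is refused whole if a number of a shift passes 6.25 or a number of a turn 10.7, either way. A call with a gripper value outside its range is refused whole. The fingers move at their own pace and stop on an object; "force" is the grip in N (left out, the last holds). Time passes only in rows, so rows that do not move let the fingers close. It gives the time, the measured TCP pose, the force and the opening at its end, in the units of the state.
- monitor.get_obs(): the state, without advancing time (a new reading comes with each control period).
- capture(name): name is "scene" or "top" or "wrist"; returns the picture (384x512x3 uint8, red, green, blue); there is no depth.
- camera_info(name): a dict with "intrinsics" (3x3 intrinsics, pixels), "rvec" (rotation vector, rad) and "tvec" (3), from world to camera coordinates, as OpenCV has them. Camera axes: x right, y down, z forward; pixel columns grow to the right and rows downward; lengths in m; the calibration is good to about 2 mm. A picture is of the moment at which its call begins: read the wrist's pose just before it. camera_info takes no time and is no camera call; for the wrist camera it gives the pose at the moment of the call.
- order.finish_job(): hands the job in, once; it reports no verdict.
The state is a dict: "time": time; "joints": joint angles; "qd": joint speeds; "joint_efforts": joint torques, N m; "position": TCP position; "eef_rot": TCP orientation; "ft_force": force on the tool from outside, world axes, zero at the start; "torque": the same for the moment, N m; "finger_gap": finger opening in m.
Only numpy, scipy, OpenCV 4.12 (cv2) and the standard library are available. Lean on these libraries where they do the work, as an engineer would, in place of code of your own. Each camera call takes 0.05 s, during which the arm holds its last target.

## Working session

There is one attempt and no reset: what is moved stays moved. The work goes in short steps, Python scripts to look and compute and a tool call to move; the robot and the scene stay as the last step left them, time stands still between calls to the robot, and variables do not carry over. Pictures are saved under pics/ and viewed, and the job is handed in when it is done.

Besides the shell and the picture viewer there is one more tool, called after ">>>" as a command line: name --argument value ..., lists and objects as JSON in quotes. drive_tool: Moves the arm, as the interface text tells. Its arguments: {"type":"object","properties":{"twist":{"type":"array","items":{"type":"array","items":{"type":"number"}}},"dp":{"type":"array","items":{"type":"array","items":{"type":"number"}}},"claw":{"type":"array","items":{"type":"number"}},"force":{"type":"number"}},"required":["twist","dp","claw"]}

```bash
ls; mkdir -p pics; cat > h.py <<'E'
import numpy as np, cv2
from bench import monitor, capture, camera_info, order, manip
def snap(n,f):
    im=capture(n); cv2.imwrite(f'pics/{f}.png',im[:,:,::-1]); return im
def cam(n):
    c=camera_info(n); K=np.array(c['intrinsics']);R=cv2.Rodrigues(np.array(c['rvec'],float))[0];t=np.array(c['tvec'],float).ravel()
    return K,R,t
def ray(C,uv,z):
    K,R,t=C; d=R.T@np.linalg.inv(K)@np.array([uv[0],uv[1],1.]); o=-R.T@t
    return o+d*(z-o[2])/d[2]
def proj(C,p):
    K,R,t=C; q=K@(R@np.array(p,float)+t); return q[:2]/q[2]
def tri(C1,a,C2,b):
    A=[]
    for (K,R,t),u in((C1,a),(C2,b)):
        P=K@np.c_[R,t]; A+=[u[0]*P[2]-P[0],u[1]*P[2]-P[1]]
    x=np.linalg.svd(np.array(A))[2][-1]; return x[:3]/x[3]
def toolR():
    from scipy.spatial.transform import Rotation as Ro
    q=monitor.get_obs()['eef_rot']; return Ro.from_quat([q[1],q[2],q[3],q[0]]).as_matrix()
E
python3 - <<'E'
from h import *
np.set_printoptions(precision=4,suppress=True)
for n in('scene','top','wrist'):
    snap(n,n+'0'); C=cam(n); print(n,C[0].tolist(),(-C[1].T@C[2]), C[1][2])
o=monitor.get_obs(); print(o); print(toolR(),manip.grasp_offset)
print([x for x in dir(manip) if x[0]!='_'])
E
```

```text
pics
scene [[404.2255259445934, 0.0, 258.3653565028162], [0.0, 404.2255259445934, 191.12887597881365], [0.0, 0.0, 1.0]] [1.2152 0.1509 0.7819] [-0.7459 -0.1498 -0.649 ]
top [[361.13261712631845, 0.0, 259.8742519252843], [0.0, 361.13261712631845, 191.47973570723317], [0.0, 0.0, 1.0]] [ 0.1736 -0.0107  1.1054] [ 0.231   0.0059 -0.9729]
wrist [[301.6200947912505, 0.0, 259.4079631882025], [0.0, 301.6200947912505, 188.44368370645006], [0.0, 0.0, 1.0]] [0.0496 0.5526 0.3838] [ 0.28   -0.0643 -0.9579]
{'time': 0.15, 'joints': array([ 1.1307,  0.3811,  1.298 , -0.    ,  1.4636, -0.2153]), 'qd': array([ 0.    , -0.0027, -0.0026,  0.0008, -0.    , -0.0021]), 'joint_efforts': array([  0.0029, -43.8075, -22.4614,   0.0714,   0.0344,  -0.0001]), 'position': array([0.1226, 0.5361, 0.4043]), 'eef_rot': array([-0.5527,  0.5531,  0.4404, -0.4411]), 'ft_force': array([ 0.3872,  0.6276, -0.1641]), 'torque': array([-0.0389, -0.0294,  0.0024]), 'finger_gap': 0.0878449020150935}
[[ 0.2229 -0.0004 -0.9748]
 [ 0.9748 -0.001   0.2229]
 [-0.001  -1.      0.0002]] 0.1473
['Unreachable', 'grasp_offset']
```

View pics/scene0.png

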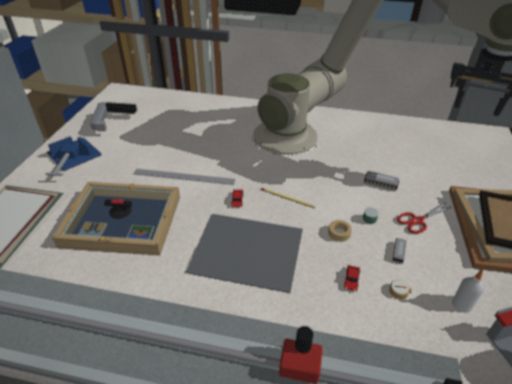

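View pics/top0.png

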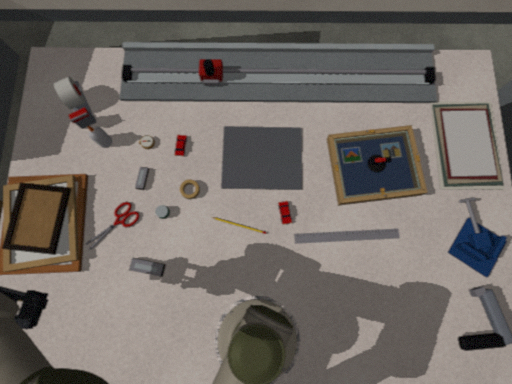

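View pics/wrist0.png

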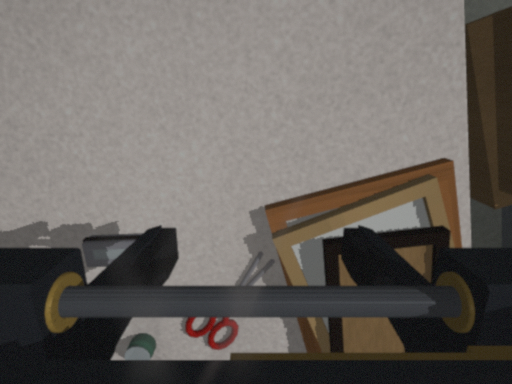

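The scene view shows the box at left of the picture, and the pad beside it. The top view shows:
- Box at (377,165), with the tab near its lower rail at (382,188).
- Pad at (262,157).
- Compass at (147,142), and the leftmost car at (181,145).
- Small harmonica at (142,178), with the large one at (147,267) as a look-alike.

Next I'll get coarse positions from the two fixed views.

```bash
python3 - <<'E'
from h import *
np.set_printoptions(precision=3,suppress=True)
T=cam('top');S=cam('scene')
for n,a,b in [('compass',(147,142),(401,290)),('car',(181,145),(352,277)),('harm',(142,178),(399,250)),('bigharm',(147,267),(381,180)),('pad',(262,157),(247,250)),('grip',(377,163),(118,203)),('boxTL',(329,139),None),('boxTR',(412,127),None),('boxBR',(425,193),None),('boxBL',(340,204),None)]:
    if b: 
        p=tri(T,a,S,b); print(n,p,proj(T,p)-a,proj(S,p)-b, ray(T,a,.01))
    else: print(n,ray(T,a,.04))
for f,(x0,y0,x1,y1) in {'top0':(320,115,435,210),'scene0':(50,170,190,260)}.items():
    im=cv2.imread(f'pics/{f}.png')[y0:y1,x0:x1]; cv2.imwrite(f'pics/{f}z.png',cv2.resize(im,None,fx=5,fy=5,interpolation=cv2.INTER_CUBIC))
E
```

```text
compass [0.596 0.365 0.007] [-0.602 -0.019] [-0.667  0.089] [0.595 0.362 0.01 ]
car [0.585 0.253 0.01 ] [-0.422  0.013] [-0.457  0.032] [0.585 0.251 0.01 ]
harm [0.474 0.367 0.011] [0.075 0.002] [ 0.074 -0.01 ] [0.474 0.368 0.01 ]
bigharm [0.2   0.327 0.015] [0.237 0.005] [ 0.183 -0.024] [0.2   0.329 0.01 ]
pad [ 0.55  -0.01   0.001] [-0.039  0.007] [-0.04  -0.003] [ 0.547 -0.01   0.01 ]
grip [ 0.515 -0.363  0.06 ] [ 1.554 -0.594] [1.466 0.403] [ 0.53  -0.375  0.01 ]
boxTL [ 0.598 -0.22   0.04 ]
boxTR [ 0.64  -0.483  0.04 ]
boxBR [ 0.426 -0.504  0.04 ]
boxBL [ 0.39  -0.245  0.04 ]
```

View pics/top0z.png

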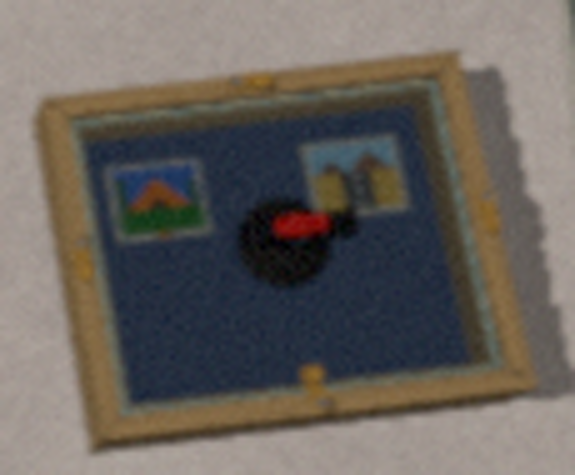

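View pics/scene0z.png

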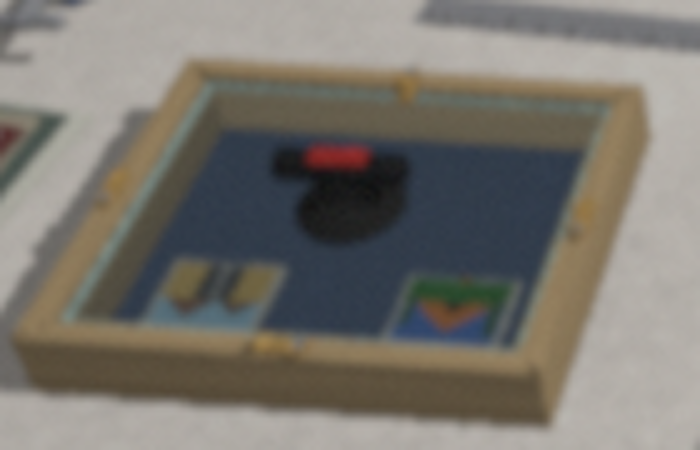

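The tent picture is on the left of the box and the road picture on the right. The tab is at the lower rail, and the box is yawed about 8°. The objects read as close to table height, as they should. I'll move to view the three loose items with the wrist camera.

>>> drive_tool --twist '[[0, 0, 0], [0, 0, 0], [0, 0, 0], [0, 0, 0], [0, 0, 0], [0, 0, 0], [0, 0, 0], [0, 0, 0]]' --dp '[[-1.2, 0, -5.7], [-1.2, 0, -5.7], [-1.2, 0, -5.7], [-1.2, 0, -5.7], [-1.2, 0, -5.7], [-1.2, 0, -5.7], [-1.2, 0, -5.7], [-1.2, 0, -5.7]]' --claw '[8.8, 8.8, 8.8, 8.8, 8.8, 8.8, 8.8, 8.8]'

```text
time: 1.15
position: [0.5474, 0.3398, 0.4045]
eef_rot: [0.553, -0.553, -0.441, 0.441]
ft_force: [-0.1, 0.9, 0.1]
finger_gap: 0.0881
```

```bash
cat >> h.py <<'E'
np.set_printoptions(precision=4,suppress=True)
def look(f):
    o=monitor.get_obs(); C=cam('wrist'); im=snap('wrist',f)
    np.savez('pics/'+f,K=C[0],R=C[1],t=C[2]); print(o['time'],o['position'],np.degrees(np.arctan2(toolR()[1,0],toolR()[0,0])),np.abs(o['qd']).max()); return im,C
def load(f):
    d=np.load('pics/'+f+'.npz'); return cv2.imread('pics/'+f+'.png')[:,:,::-1],(d['K'],d['R'],d['t'])
def plan(p,ang=None,grasp=True):
    """delta in tool axes (cm), turn about tool y (deg). p: grasp point target"""
    o=monitor.get_obs(); R=toolR(); q=np.array(o['position'])
    tgt=np.array(p,float)+(np.array([0,0,manip.grasp_offset]) if grasp else 0)
    a=np.degrees(np.arctan2(R[1,0],R[0,0]))
    print('t',o['time'],'at',q-[0,0,manip.grasp_offset if grasp else 0],'ang',a,'tilt',R[2,0],R[2,2],'dp',100*R.T@(tgt-q),'twist_y',None if ang is None else a-ang,'F',o['ft_force'],'gap',o['finger_gap'])
E
python3 - <<'E'
from h import *
look('w1')
E
```

```text
1.15 [0.5474 0.3398 0.4045] 76.82899185436358 0.8003228179812489
```

View pics/w1.png

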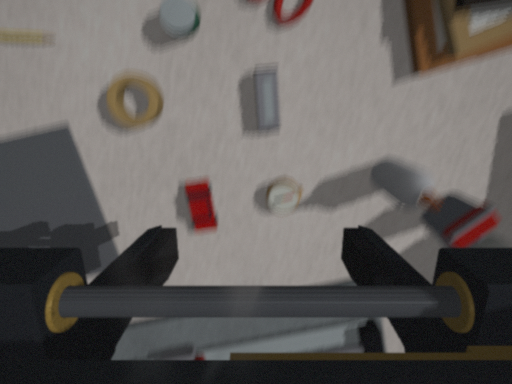

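The wrist view, taken while the arm was still moving, shows the car at (201,205), the compass at (284,195) and the small harmonica at (266,98). A bottle and a clamp stand to the right of the compass. I'll take two settled views for height.

>>> drive_tool --twist '[[0, 0, 0], [0, 0, 0], [0, 0, 0]]' --dp '[[0, 2, 0], [0, 0, 0], [0, 0, 0]]' --claw '[8.8, 8.8, 8.8]'

```text
time: 1.58
position: [0.5455, 0.3412, 0.3854]
eef_rot: [-0.553, 0.553, 0.441, -0.441]
ft_force: [0.2, 0.6, 1.0]
finger_gap: 0.0879
```

```bash
python3 - <<'E'
from h import *
look('w2')
E
```

```text
1.575 [0.5455 0.3412 0.3854] 77.15505796125233 0.008623827142955625
```

>>> drive_tool --twist '[[0, 0, 0], [0, 0, 0], [0, 0, 0], [0, 0, 0]]' --dp '[[-5, 0, 0], [-5, 0, 0], [0, 0, 0], [0, 0, 0]]' --claw '[8.8, 8.8, 8.8, 8.8]'

```text
time: 2.12
position: [0.5234, 0.2439, 0.3855]
eef_rot: [-0.553, 0.553, 0.441, -0.44]
ft_force: [-0.8, 0.6, -0.7]
finger_gap: 0.088
```

```bash
python3 - <<'E'
from h import *
look('w3')
a=cv2.imread('pics/w2.png');b=cv2.imread('pics/w3.png')
cv2.imwrite('pics/w23.png',cv2.resize(np.vstack([a[:240],b[:240]]),None,fx=1.24,fy=1.24))
E
```

```text
2.125 [0.5234 0.2439 0.3855] 77.16904017864294 0.016607233425880694
```

View pics/w23.png

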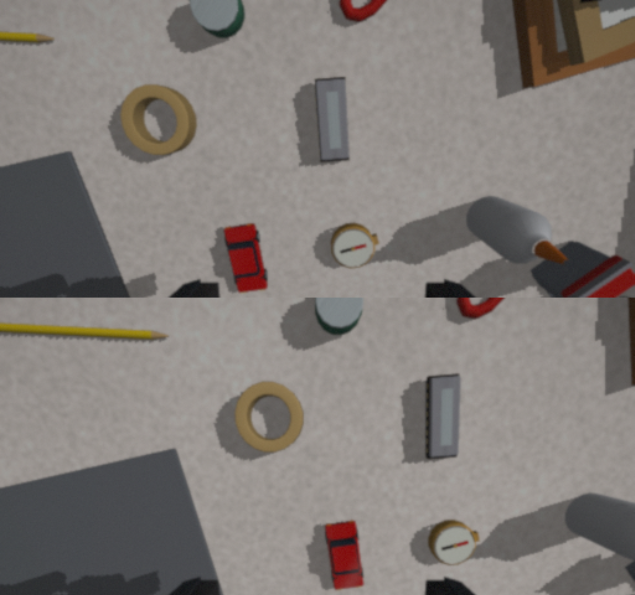

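Both views are sharp. The car, the compass (its crown points right in the picture) and the harmonica are all clear. I'll measure them by mask and triangulate.

```bash
python3 - <<'E'
from h import *
I=[load('w2'),load('w3')]
k=1/1.24
# windows (x0,y0,x1,y1) per view
W={'car':[(175,175,222,240),(258,180,298,238)],'dial':[(262,175,306,220),(340,175,390,225)],'harm':[(250,58,285,134),(340,60,375,134)]}
for n,ws in W.items():
    res=[]
    for (im,C),(x0,y0,x1,y1) in zip(I,ws):
        s=im[y0:y1,x0:x1].astype(int); r,g,b=s[...,0],s[...,1],s[...,2]; hsv=cv2.cvtColor(im[y0:y1,x0:x1],cv2.COLOR_RGB2HSV).astype(int)
        if n=='car': m=(r>90)&(g<60)&(b<70)
        if n=='dial': m=(hsv[...,1]<55)&(hsv[...,2]>175)
        if n=='harm': m=(b>=r+1)&(hsv[...,2]<200)
        m=m.astype(np.uint8)
        nn,l,st,_=cv2.connectedComponentsWithStats(cv2.morphologyEx(m,cv2.MORPH_CLOSE,np.ones((5,5)))); i=1+st[1:,4].argmax()
        cs,_=cv2.findContours((l==i).astype(np.uint8),cv2.RETR_EXTERNAL,cv2.CHAIN_APPROX_NONE)
        c=max(cs,key=len).astype(np.float32)+[x0,y0]; rc=cv2.minAreaRect(c.astype(np.float32)); bx=cv2.boxPoints(rc)
        res.append((np.array(rc[0]),C,bx)); 
        Z={'car':.015,'dial':.018,'harm':.02}[n]
        B=np.array([ray(C,u,Z)[:2] for u in bx]); e=[B[1]-B[0],B[2]-B[1]]; L=[np.linalg.norm(v) for v in e]; v=e[int(np.argmax(L))]
        print(n,st[i],rc,'sizes',np.array(L),'ang',np.degrees(np.arctan2(v[1],v[0]))%180,'ctr',ray(C,rc[0],Z))
    print('  tri',tri(res[0][1],res[0][0],res[1][1],res[1][0]))
E
```

```text
car [   6    6   34   54 1126] ((197.5, 208.0), (53.1474723815918, 25.298980712890625), 78.69007110595703) sizes [0.0309 0.0689] ang 175.1680951434163 ctr [0.5827 0.2545 0.015 ]
car [   4    0   30   55 1037] ((277.39251708984375, 206.0945281982422), (53.533958435058594, 24.549205780029297), 81.15818786621094) sizes [0.0295 0.0702] ang 177.07503207028083 ctr [0.5806 0.254  0.015 ]
  tri [0.5828 0.2537 0.0117]Traceback (most recent call last):
  File "<stdin>", line 14, in <module>
ValueError: attempt to get argmax of an empty sequence
```

```bash
python3 - <<'E'
from h import *
I=[load('w2'),load('w3')]
for (im,C),(u,v) in zip(I,[(285,197),(365,200)]):
    print(im[v,u-22:u+23:3].tolist()); 
for (im,C),(u,v) in zip(I,[(268,97),(357,98)]):
    print(im[v,u-22:u+23:3].tolist()); 
for i,(im,C) in enumerate(I):
    cv2.imwrite(f'pics/z{i}.png',cv2.resize(im[50:235,[240,330][i]:[320,410][i],::-1],None,fx=3.2,fy=3.2,interpolation=cv2.INTER_CUBIC))
a=np.hstack([cv2.imread('pics/z0.png'),cv2.imread('pics/z1.png')]);cv2.imwrite('pics/z01.png',a)
E
```

```text
[[96, 92, 90], [90, 84, 78], [110, 107, 102], [150, 151, 143], [151, 154, 146], [148, 150, 143], [150, 152, 145], [149, 151, 144], [147, 140, 135], [132, 105, 100], [131, 80, 74], [149, 147, 140], [148, 148, 140], [139, 120, 91], [152, 145, 137]]
[[97, 95, 91], [67, 56, 42], [80, 67, 46], [148, 151, 143], [153, 155, 147], [136, 137, 131], [95, 94, 87], [65, 61, 52], [132, 104, 61], [143, 102, 98], [152, 143, 136], [154, 154, 147], [156, 158, 150], [154, 145, 133], [105, 100, 97]]
[[95, 93, 90], [94, 91, 88], [94, 91, 87], [87, 85, 81], [97, 97, 101], [102, 103, 107], [108, 111, 114], [119, 126, 128], [119, 125, 128], [115, 120, 122], [101, 101, 107], [115, 115, 117], [146, 141, 137], [150, 144, 140], [151, 146, 141]]
[[99, 95, 94], [98, 95, 92], [97, 95, 91], [37, 36, 33], [66, 64, 68], [102, 103, 108], [103, 102, 106], [117, 122, 123], [122, 129, 131], [123, 130, 132], [109, 110, 114], [103, 104, 108], [150, 145, 141], [161, 154, 150], [159, 155, 151]]
```

View pics/z01.png

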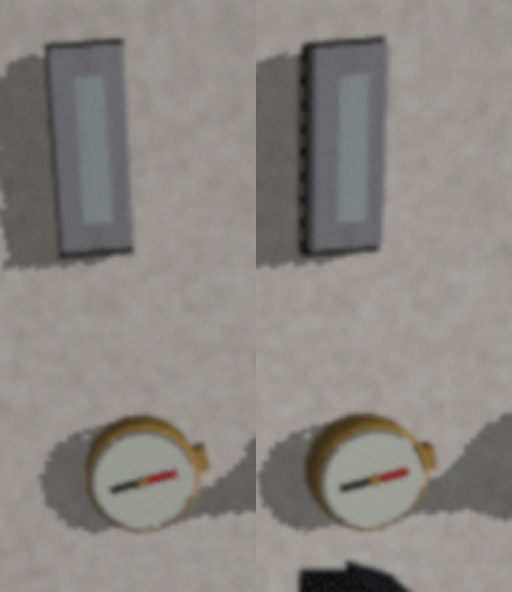

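The zoom shows the dial as greenish white and the harmonica plate as bluish, so both can be masked against the warm table.

```bash
python3 - <<'E'
from h import *
I=[load('w2'),load('w3')]
W={'dial':[(262,172,312,222),(340,172,392,225)],'harm':[(250,58,285,134),(338,58,375,134)]}
for n,ws in W.items():
    res=[]
    for (im,C),(x0,y0,x1,y1) in zip(I,ws):
        s=cv2.GaussianBlur(im,(3,3),0)[y0:y1,x0:x1].astype(int); r,g,b=s[...,0],s[...,1],s[...,2]
        m=((g>=r-1)&(g>115)) if n=='dial' else (b>=r+1)
        m=cv2.morphologyEx(m.astype(np.uint8),cv2.MORPH_CLOSE,np.ones((9,9)))
        nn,l,st,_=cv2.connectedComponentsWithStats(m); i=1+st[1:,4].argmax()
        cs,_=cv2.findContours((l==i).astype(np.uint8),cv2.RETR_EXTERNAL,cv2.CHAIN_APPROX_NONE)
        c=(max(cs,key=len)+[x0,y0]).astype(np.float32); rc=cv2.fitEllipse(c) if n=='dial' else cv2.minAreaRect(c); bx=cv2.boxPoints(rc)
        res.append((rc[0],C)); Z={'dial':.018,'harm':.02}[n]
        B=np.array([ray(C,u,Z)[:2] for u in bx]); e=[B[1]-B[0],B[2]-B[1]]; L=[np.linalg.norm(v) for v in e]; v=e[int(np.argmax(L))]
        print(n,st[i],rc,'sizes',np.array(L),'ang',np.degrees(np.arctan2(v[1],v[0]))%180,'ctr',ray(C,rc[0],Z))
    print('  tri',tri(res[0][1],res[0][0],res[1][1],res[1][0]))
E
```

```text
dial [  8  14  29  28 651] ((284.0008544921875, 199.72451782226562), (27.19425392150879, 28.640785217285156), 77.07894897460938) sizes [0.0342 0.0349] ang 1.4358415333516221 ctr [0.5949 0.3607 0.018 ]
dial [ 11  14  30  28 649] ((365.98394775390625, 199.3402099609375), (26.249267578125, 29.590787887573242), 58.38148498535156) sizes [0.0345 0.0345] ang 22.19005451640019 ctr [0.595  0.3608 0.018 ]
  tri [0.5948 0.3607 0.0183]
harm [   5    6   30   65 1477] ((268.68316650390625, 95.83168029785156), (63.88138961791992, 25.870967864990234), 84.2894058227539) sizes [0.0274 0.0668] ang 174.31853714915164 ctr [0.4729 0.3683 0.02  ]
harm [   7    5   30   66 1550] ((359.6693420410156, 95.54931640625), (27.901887893676758, 65.46037292480469), 1.301952600479126) sizes [0.0685 0.0297] ang 170.49413418068917 ctr [0.473  0.3683 0.02  ]
  tri [0.473  0.3683 0.0198]
```

These agree with the text's sizes and heights, so the loose items are located:

| Item | x | y | Angle | Height |
|---|---|---|---|---|
| Compass | 0.595 | 0.361 | – | top 18.3 mm |
| Harmonica (67 mm long, so the small one) | 0.473 | 0.368 | about 172° | 19.8 mm |
| Car | 0.582 | 0.254 | about 176° | low |

Now for the box.

```bash
cat >> h.py <<'E'
def rows(p,ang,n,grasp=True):
    "n equal rows to grasp point p, tool x angle ang; shift in axes before the row's turn"
    import json
    o=monitor.get_obs(); R=toolR(); q=np.array(o['position']); a=np.arctan2(R[1,0],R[0,0])
    d=np.array(p,float)+(np.array([0,0,manip.grasp_offset]) if grasp else 0)-q
    da=(np.radians(ang)-a); da=(da+np.pi)%(2*np.pi)-np.pi
    tw=[[0,round(-np.degrees(da)/n,1),0]]*n; dp=[]
    for i in range(n):
        t=a+da*i/n; c,s=np.cos(t),np.sin(t)
        v=100*d/n; dp.append([round(v[0]*c+v[1]*s,2),round(-v[2],2),round(-v[0]*s+v[1]*c,2)])
    print(json.dumps(tw)); print(json.dumps(dp))
E
python3 - <<'E'
from h import *
rows([.488,-.403,.405],-37,14,False)
E
```

```text
[[0, 8.2, 0], [0, 8.2, 0], [0, 8.2, 0], [0, 8.2, 0], [0, 8.2, 0], [0, 8.2, 0], [0, 8.2, 0], [0, 8.2, 0], [0, 8.2, 0], [0, 8.2, 0], [0, 8.2, 0], [0, 8.2, 0], [0, 8.2, 0], [0, 8.2, 0]]
[[-4.56, -0.14, -0.78], [-4.41, -0.14, -1.42], [-4.16, -0.14, -2.03], [-3.83, -0.14, -2.6], [-3.42, -0.14, -3.12], [-2.95, -0.14, -3.57], [-2.41, -0.14, -3.95], [-1.83, -0.14, -4.26], [-1.2, -0.14, -4.47], [-0.56, -0.14, -4.6], [0.1, -0.14, -4.63], [0.76, -0.14, -4.57], [1.4, -0.14, -4.41], [2.01, -0.14, -4.17]]
```

>>> drive_tool --twist '[[0, 8.2, 0], [0, 8.2, 0], [0, 8.2, 0], [0, 8.2, 0], [0, 8.2, 0], [0, 8.2, 0], [0, 8.2, 0]]' --dp '[[-4.6, -0.15, -0.8], [-4.4, -0.15, -1.4], [-4.2, -0.15, -2.0], [-3.8, -0.15, -2.6], [-3.4, -0.15, -3.1], [-2.9, -0.15, -3.6], [-2.4, -0.15, -4.0]]' --claw '[8.8, 8.8, 8.8, 8.8, 8.8, 8.8, 8.8]'

```text
time: 3.05
position: [0.5058, -0.081, 0.3954]
eef_rot: [-0.697, 0.697, 0.12, -0.12]
ft_force: [0.5, 0.1, -0.9]
finger_gap: 0.0882
```

>>> drive_tool --twist '[[0, 8.2, 0], [0, 8.2, 0], [0, 8.2, 0], [0, 8.2, 0], [0, 8.2, 0], [0, 8.2, 0], [0, 8.2, 0], [0, 0, 0]]' --dp '[[-1.8, -0.15, -4.3], [-1.2, -0.15, -4.5], [-0.6, -0.15, -4.6], [0.1, -0.15, -4.6], [0.8, -0.15, -4.6], [1.4, -0.15, -4.4], [2.0, -0.15, -4.2], [0, 0, 0]]' --claw '[8.8, 8.8, 8.8, 8.8, 8.8, 8.8, 8.8, 2.2]'

```text
time: 4.05
position: [0.4854, -0.4068, 0.4047]
eef_rot: [0.669, -0.669, 0.229, -0.229]
ft_force: [0.6, -0.6, 0.1]
finger_gap: 0.0801
```

>>> drive_tool --twist '[[0, 0, 0]]' --dp '[[0, 0, 0]]' --claw '[2.2]'

```text
time: 4.18
position: [0.4858, -0.4038, 0.4055]
eef_rot: [0.67, -0.669, 0.228, -0.227]
ft_force: [-0.5, 0.4, -0.6]
finger_gap: 0.0702
```

```bash
python3 - <<'E'
from h import *
look('b1')
E
```

```text
4.175 [ 0.4858 -0.4038  0.4055] -37.527901902124455 0.01767166743071164
```

View pics/b1.png

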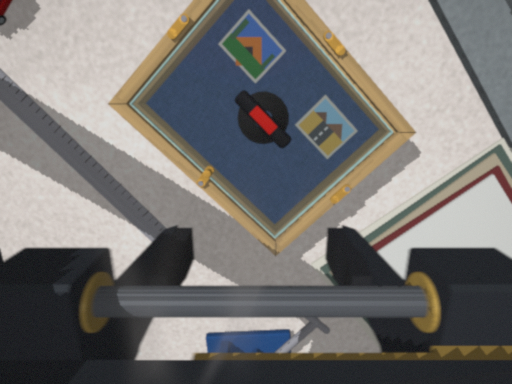

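The whole box is in view. The corners are lower-left (110,103), lower-right (276,253) and upper-right (414,131). The tab is at (205,177), the lifter bar at (262,118), the tent picture at (252,46) and the road picture at (326,127).

```bash
python3 - <<'E'
from h import *
im,C=load('b1')
cv2.imwrite('pics/b1z.png',cv2.resize(im[135:260,160:300,::-1],None,fx=5,fy=4.8,interpolation=cv2.INTER_CUBIC))
cv2.imwrite('pics/b1y.png',cv2.resize(im[0:200,100:420,::-1],None,fx=2.5,fy=2.5,interpolation=cv2.INTER_CUBIC))
E
```

```text
(no output)
```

View pics/b1z.png

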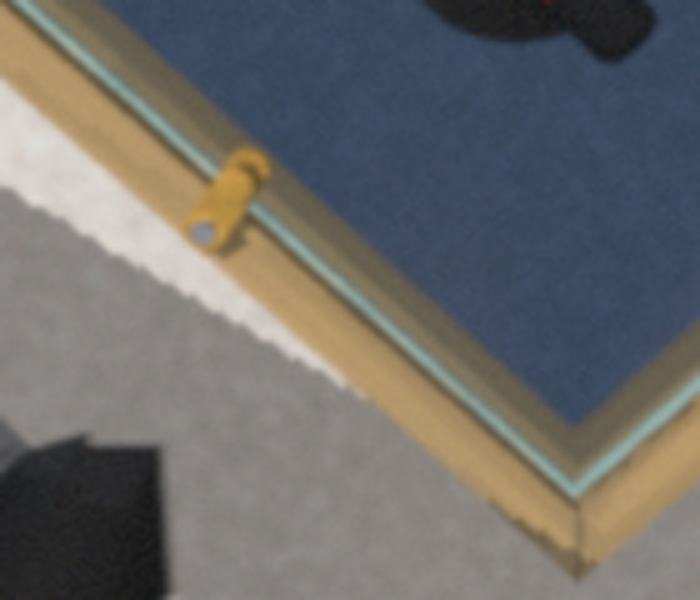

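View pics/b1y.png

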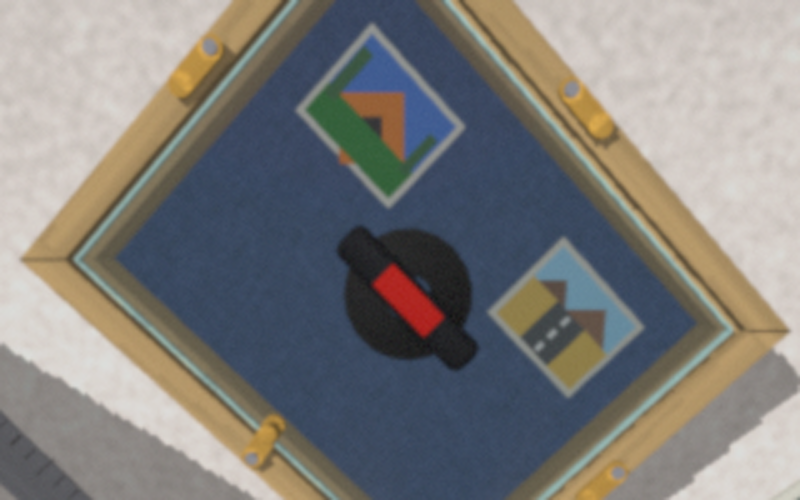

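```bash
python3 - <<'E'
from h import *
im,C=load('b1')
LL,LR,UR=[ray(C,u,.04) for u in [(108.8,103.2),(276,255.4),(415.2,132.4)]]
print(LL,LR,UR,'sizes',np.linalg.norm(LL-LR),np.linalg.norm(UR-LR))
y=(LL-LR)[:2];x=(UR-LR)[:2]; ay=np.degrees(np.arctan2(y[1],y[0]))-90; ax=np.degrees(np.arctan2(x[1],x[0]));print('yaw',ax,ay)
c=(LL+UR)/2; print('centre',c)
w=np.radians((ax+ay)/2);X=np.array([np.cos(w),np.sin(w)]);Y=np.array([-X[1],X[0]])
def b(u,z): d=(ray(C,u,z)-c)[:2]; return np.array([d@X,d@Y])*1000
print('pivot',b((201,183.3),.045),'stud',b((210.4,167.9),.055))
for n,q in {'gripA':(351/2.5+100,238/2.5),'gripB':(465/2.5+100,360/2.5),'gripred':(407/2.5+100,300/2.5)}.items(): print(n,b(q,.032+.04))
for n,q in {'tent':(380,115),'road':(566,317)}.items(): print(n,b((q[0]/2.5+100,q[1]/2.5),.009))
# red centroid tri b1 vs top/scene
E
```

```text
[ 0.3955 -0.2479  0.04  ] [ 0.4297 -0.5104  0.04  ] [ 0.6473 -0.4815  0.04  ] sizes 0.26474108622024367 0.219522178630102
yaw 7.572814837988808 7.418581060995891
centre [ 0.5214 -0.3647  0.04  ]
pivot [-104.5172   -0.4838] stud [-80.2935   4.571 ]
gripA [ 0.0727 33.9049]
gripB [ -1.3449 -33.1265]
gripred [-1.1863  1.1522]
tent [45.7081 64.8604]
road [ 45.5902 -63.2547]
```

```bash
cat >> h.py <<'E'
BC=np.array([.5214,-.3647]);BY=np.radians(7.5);BX=np.array([np.cos(BY),np.sin(BY)]);BYv=np.array([-BX[1],BX[0]])
def bw(x,y,z): return np.r_[BC+x/1000*BX+y/1000*BYv,z/1000]
def wb(p): d=np.array(p[:2])-BC; return np.array([d@BX,d@BYv])*1000
E
python3 - <<'E'
from h import *
im,C=load('b1')
f=lambda p:((proj(C,p)-[160,135])*[5,4.8]).round(0)
for a in (0,.1,.2,.25):
    c,s=np.cos(a),np.sin(a)
    print(a,'tip44',f(bw(-105+24*c,24*s,44)),'stud44',f(bw(-105+17*c,17*s,44)),'stud55',f(bw(-105+17*c,17*s,55)),'piv',f(bw(-105,0,45)))
cv2.imwrite('pics/b1x.png',cv2.resize(im[158:192,192:222,::-1],None,fx=16,fy=16,interpolation=cv2.INTER_CUBIC))
E
```

```text
0 tip44 [272. 163.] stud44 [252. 183.] stud55 [244. 194.] piv [202. 232.]
0.1 tip44 [264. 156.] stud44 [246. 178.] stud55 [238. 189.] piv [202. 232.]
0.2 tip44 [255. 151.] stud44 [240. 174.] stud55 [232. 185.] piv [202. 232.]
0.25 tip44 [251. 148.] stud44 [237. 172.] stud55 [229. 183.] piv [202. 232.]
```

View pics/b1x.png

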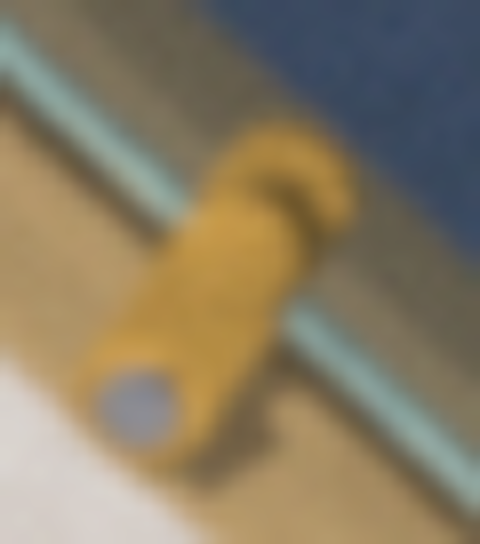

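Everything is consistent: box centre (0.5214, −0.3647), yaw 7.5°, pivot at (−104.5, −0.5) and pictures at (45.7, 64.9) and (45.6, −63.3). The stud top sits at about (207,172), which puts the tab near +0.12 rad. I'll straddle the stud with a 22 mm gap and push it along the diagonal.

```bash
python3 - <<'E'
from h import *
plan(bw(-87.3,2.8,66.2),-37.5)
rows(bw(-87.3,2.8,66.2),-37.5,6)
E
```

```text
t 4.225 at [ 0.4858 -0.4035  0.2585] ang -37.527901902124455 tilt -0.00020496309011119873 0.0003063259822467246 dp [-5.9022 19.2269 -0.7417] twist_y -0.02790190212445509 F [ 0.032  -0.0458  0.1274] gap 0.0664191398758888
[[0, -0.0, 0], [0, -0.0, 0], [0, -0.0, 0], [0, -0.0, 0], [0, -0.0, 0], [0, -0.0, 0]]
[[-0.98, 3.2, -0.12], [-0.98, 3.2, -0.12], [-0.98, 3.2, -0.12], [-0.98, 3.2, -0.12], [-0.98, 3.2, -0.12], [-0.98, 3.2, -0.12]]
```

First I'll stop about 4 cm above to check.

>>> drive_tool --twist '[[0, 0, 0], [0, 0, 0], [0, 0, 0], [0, 0, 0], [0, 0, 0], [0, 0, 0], [0, 0, 0], [0, 0, 0]]' --dp '[[-1.5, 3.0, -0.2], [-1.5, 3.0, -0.2], [-1.5, 3.0, -0.2], [-1.4, 3.0, -0.14], [0, 3.0, 0], [0, 0, 0], [0, 0, 0], [0, 0, 0]]' --claw '[2.2, 2.2, 2.2, 2.2, 2.2, 2.2, 2.2, 2.2]'

```text
time: 5.22
position: [0.4342, -0.3744, 0.2571]
eef_rot: [-0.669, 0.67, -0.227, 0.229]
ft_force: [-0.7, 0.3, -0.3]
finger_gap: 0.022
```

```bash
python3 - <<'E'
from h import *
im,C=look('b2')
plan(bw(-87.3,2.8,66.2),-37.5)
cv2.imwrite('pics/b2z.png',cv2.resize(im[130:384,130:400,::-1],None,fx=2.3,fy=2.3,interpolation=cv2.INTER_CUBIC))
E
```

```text
5.225 [ 0.4342 -0.3744  0.2571] -37.65413115670205 0.005118578460725904
t 5.275 at [ 0.4341 -0.3745  0.1096] ang -37.65413115670205 tilt 0.0019871450639605825 -0.000531475731197717 dp [-0.0457  4.3391  0.1167] twist_y -0.15413115670205002 F [ 0.3647  0.3767 -0.2251] gap 0.021699369289946573
```

View pics/b2z.png

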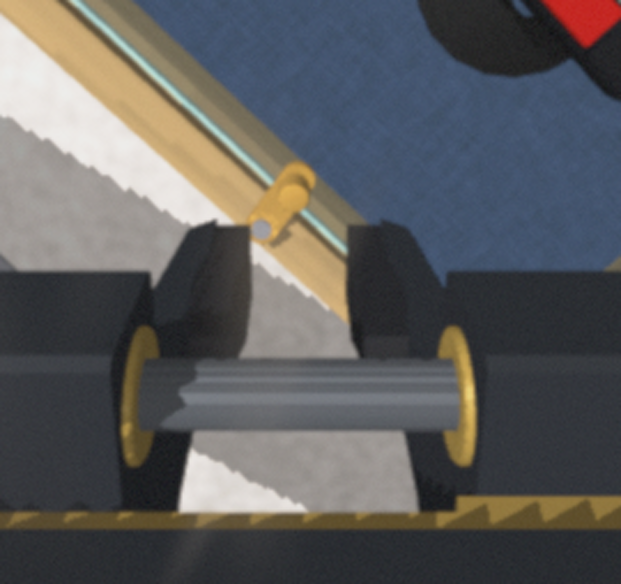

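The stud top at zoomed (297,192) lies in line with the middle of the finger gap. I'll check its height across the two views.

```bash
python3 - <<'E'
from h import *
_,A=load('b1');_,B=load('b2')
p=tri(A,(207.3,172),B,(259.2,213.5)); print(p,wb(p)); 
q=ray(B,(259.2,213.5),.055); print(wb(q))
print('pivot',tri(A,(200.8,183.3),B,(261/2.3+130,229/2.3+130)))
E
```

```text
[ 0.4358 -0.372   0.0562] [-85.8553   3.9225]
[-86.1203   3.6077]
pivot [ 0.4168 -0.3789  0.043 ]
```

>>> drive_tool --twist '[[0, 0, 0], [0, 0, 0], [0, 0, 0], [0, 0, 0]]' --dp '[[0, 2.0, 0], [0, 2.0, 0], [0, 0.3, 0], [0, 0, 0]]' --claw '[2.2, 2.2, 2.2, 2.2]'

```text
time: 5.78
position: [0.434, -0.3746, 0.2135]
eef_rot: [-0.669, 0.669, -0.228, 0.229]
ft_force: [-0.6, -0.3, -0.0]
finger_gap: 0.0223
```

```bash
python3 - <<'E'
from h import *
plan(bw(-87.3,2.8,66.2),-37.5)
E
```

```text
t 5.775 at [ 0.434  -0.3746  0.0662] ang -37.67428301789864 tilt 0.000949984180611263 -0.00025582911611626846 dp [-0.0412 -0.0047  0.136 ] twist_y -0.1742830178986381 F [-0.6367 -0.2556 -0.017 ] gap 0.022269587647439176
```

The stud height triangulates to 56 mm against a nominal 55 mm. Now I'll push along −tool x by 28 mm.

>>> drive_tool --twist '[[0, 0, 0], [0, 0, 0], [0, 0, 0], [0, 0, 0], [0, 0, 0], [0, 0, 0], [0, 0, 0]]' --dp '[[-0.5, 0, 0.15], [-0.5, 0, 0], [-0.5, 0, 0], [-0.5, 0, 0], [-0.5, 0, 0], [-0.35, 0, 0], [0, 0, 0]]' --claw '[2.2, 2.2, 2.2, 2.2, 2.2, 2.2, 2.2]'

```text
time: 6.65
position: [0.4119, -0.356, 0.2128]
eef_rot: [-0.669, 0.669, -0.229, 0.228]
ft_force: [-0.7, -1.8, -0.7]
finger_gap: 0.0218
```

```bash
python3 - <<'E'
from h import *
im,C=look('b3'); plan(bw(-87.3,2.8,66.2))
cv2.imwrite('pics/b3z.png',cv2.resize(im[130:384,130:400,::-1],None,fx=2.3,fy=2.3,interpolation=cv2.INTER_CUBIC))
E
```

```text
6.65 [ 0.4119 -0.356   0.2128] -37.69444604483277 0.008271528251432543
t 6.7 at [ 0.412  -0.3559  0.0654] ang -37.69444604483277 tilt -0.00040662043027189787 2.828764841916742e-05 dp [ 2.8417 -0.0768 -0.0008] twist_y None F [ 0.344  -1.8731  1.0168] gap 0.022362431517230382
```

View pics/b3z.png

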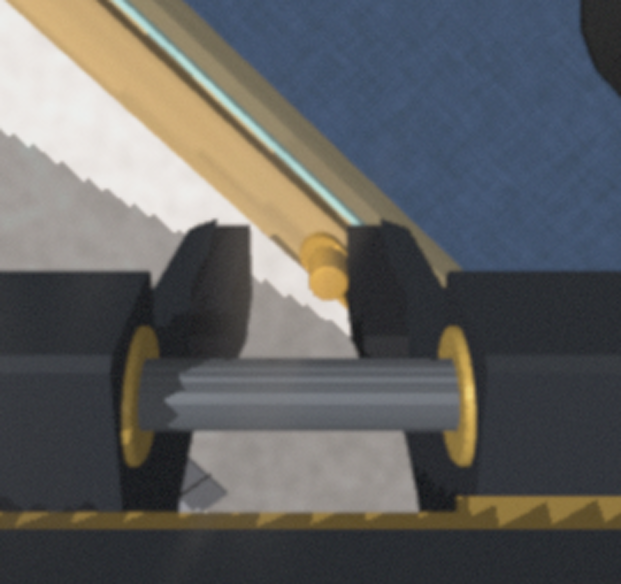

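The stud now lies on the rail line, with its top at zoomed (328,282) against the right finger. I'll back off 4 mm and rise, with the claw opening on the way up, and check from above.

>>> drive_tool --twist '[[0, 0, 0], [0, 0, 0], [0, 0, 0], [0, 0, 0], [0, 0, 0]]' --dp '[[0.5, 0, 0], [0, -3.0, 0], [0, -4.0, 0], [0, -3.0, 0], [0, 0, 0]]' --claw '[2.2, 2.2, 5, 5, 5]'

```text
time: 7.32
position: [0.4164, -0.3589, 0.3144]
eef_rot: [-0.669, 0.67, -0.227, 0.229]
ft_force: [0.3, 0.4, -0.8]
finger_gap: 0.0489
```

```bash
python3 - <<'E'
from h import *
_,B=load('b3'); v=wb(ray(B,(272.6,252.6),.055)); print(v,np.arctan2(v[1]+.3,v[0]+104.7))
im,C=look('b4')
cv2.imwrite('pics/b4z.png',cv2.resize(im[100:240,160:360,::-1],None,fx=4,fy=4,interpolation=cv2.INTER_CUBIC))
rows(bw(0,0,150),7.5,8)
E
```

```text
[-103.9861   17.6556] 1.5310554854223057
7.325 [ 0.4164 -0.3589  0.3144] -37.66902417636379 0.05767121914073616
[[0, -5.6, 0], [0, -5.6, 0], [0, -5.6, 0], [0, -5.6, 0], [0, -5.6, 0], [0, -5.6, 0], [0, -5.6, 0], [0, -5.6, 0]]
[[1.09, 0.19, 0.74], [1.15, 0.19, 0.63], [1.21, 0.19, 0.52], [1.26, 0.19, 0.4], [1.29, 0.19, 0.27], [1.31, 0.19, 0.14], [1.32, 0.19, 0.01], [1.31, 0.19, -0.12]]
```

View pics/b4z.png

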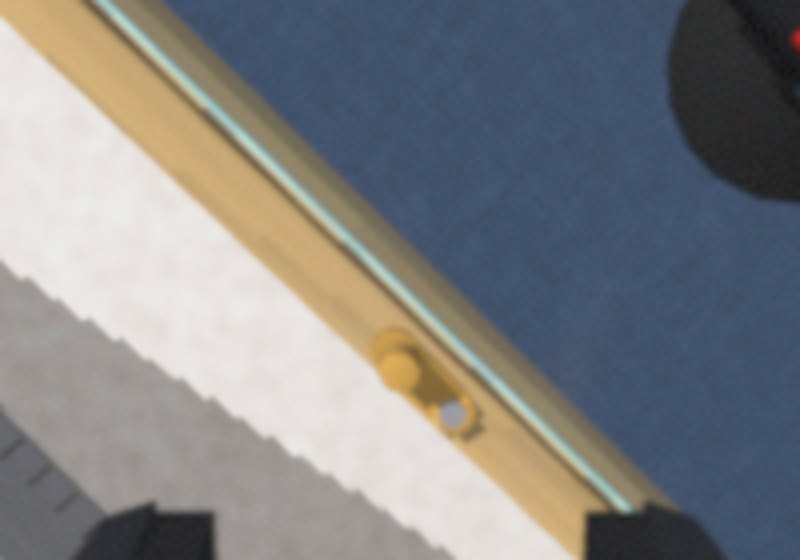

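The tab is in line with the rail: in the zoomed view the stud is at (402,370) and the pivot at (453,413), which gives about 1.53 rad. Next is the lifter bar.

>>> drive_tool --twist '[[0, -5.6, 0], [0, -5.6, 0], [0, -5.6, 0], [0, -5.6, 0], [0, -5.6, 0], [0, -5.6, 0], [0, -5.6, 0], [0, -5.6, 0]]' --dp '[[1.1, 0.2, 0.7], [1.15, 0.2, 0.6], [1.2, 0.2, 0.5], [1.25, 0.2, 0.4], [1.3, 0.2, 0.3], [1.3, 0.2, 0.15], [1.3, 0.2, 0], [1.3, 0.2, -0.1]]' --claw '[5, 5, 5, 5, 5, 5, 5, 5]'

```text
time: 8.38
position: [0.5209, -0.3655, 0.2945]
eef_rot: [0.707, -0.705, -0.044, 0.046]
ft_force: [-0.3, 0.1, -0.7]
finger_gap: 0.0498
```

>>> drive_tool --twist '[[0, 0, 0], [0, 0, 0]]' --dp '[[0, 0, 0], [0, 0, 0]]' --claw '[5, 5]'

```text
time: 8.62
position: [0.5202, -0.3655, 0.2958]
eef_rot: [0.706, -0.705, -0.043, 0.044]
ft_force: [0.5, -1.2, 0.0]
finger_gap: 0.0502
```

```bash
python3 - <<'E'
from h import *
im,C=look('b5')
plan(bw(0,0,65),7.5)
def red(im):
    m=((im[...,0]>100)&(im[...,1]<60)&(im[...,2]<60)).astype(np.uint8); n,l,s,c=cv2.connectedComponentsWithStats(m); return s,c
out=[]
for f in('b1','b5'):
    i,c=load(f); s,ct=red(i); print(f,[(a.tolist(),b.round(1)) for a,b in zip(s[1:],ct[1:]) if a[4]>80])
E
```

```text
8.625 [ 0.5202 -0.3655  0.2958] 7.016609612231086 0.011935649111237137
t 8.675 at [ 0.5201 -0.3656  0.1489] ang 7.016609612231086 tilt -0.0008668431012073194 0.0010420302800940306 dp [0.1466 8.3863 0.0619] twist_y -0.48339038776891385 F [ 0.5717 -0.1782 -0.3299] gap 0.050436535781990297
b1 [([249, 106, 28, 29, 372], array([262.9, 119.7])), ([374, 167, 138, 82, 629], array([446.9, 205.2]))]
b5 [([252, 184, 18, 42, 710], array([260.9, 204.5]))]
```

View pics/b5.png

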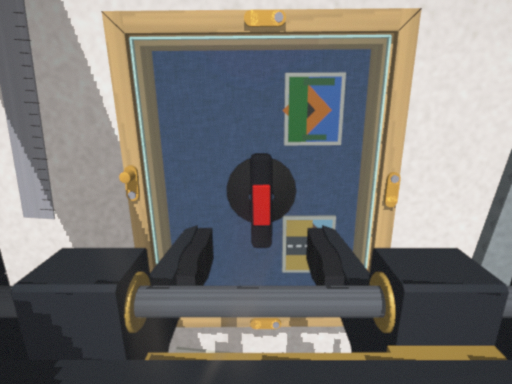

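The bar lies between the fingers, with its red top at (261,204) and running along the right axis.

```bash
python3 - <<'E'
from h import *
_,A=load('b1');_,B=load('b5')
p=tri(A,(262.9,119.7),B,(260.9,204.5)); print(p,wb(p))
print(wb(ray(B,(260.9,204.5),.0725)), [wb(ray(B,u,.072)) for u in((261,153),(261,248))])
E
```

```text
[ 0.5202 -0.3635  0.0725] [-0.992   1.3077]
[-1.0915  1.2812] [array([-0.7559, 38.2159]), array([ -1.2643, -33.3707])]
```

>>> drive_tool --twist '[[0, -0.5, 0], [0, 0, 0], [0, 0, 0], [0, 0, 0], [0, 0, 0]]' --dp '[[0.1, 2.5, 0.05], [0, 2.5, 0], [0, 1.0, 0], [0, 0, 0], [0, 0, 0]]' --claw '[5, 5, 5, 5, 5]'

```text
time: 9.3
position: [0.5215, -0.3651, 0.2378]
eef_rot: [-0.705, 0.706, 0.047, -0.047]
ft_force: [-0.2, -0.1, 0.4]
finger_gap: 0.0498
```

```bash
python3 - <<'E'
from h import *
plan(bw(0,0,65),7.5)
E
```

```text
t 9.3 at [ 0.5215 -0.3651  0.0905] ang 7.603510458815456 tilt 0.0009531239916422546 -0.0013080213656281314 dp [-0.0086  2.548   0.045 ] twist_y 0.10351045881545584 F [-0.2303 -0.0536  0.4128] gap 0.049825066515457594
```

The bar top triangulates to 72.5 mm against a nominal 72 mm. I'll descend 2.0 cm so the tips clear the cup, then grip.

>>> drive_tool --twist '[[0, 0, 0], [0, 0, 0], [0, 0, 0]]' --dp '[[-0.1, 1.0, 0.2], [0, 1.0, 0], [0, 0, 0]]' --claw '[5, 5, 5]'

```text
time: 9.68
position: [0.52, -0.363, 0.2157]
eef_rot: [0.706, -0.705, -0.047, 0.047]
ft_force: [-0.2, 0.5, 0.3]
finger_gap: 0.0497
```

>>> drive_tool --twist '[[0, 0, 0], [0, 0, 0], [0, 0, 0], [0, 0, 0], [0, 0, 0], [0, 0, 0]]' --dp '[[0, 0, 0], [0, 0, 0], [0, 0, 0], [0, 0, 0], [0, 0, 0], [0, 0, 0]]' --claw '[1, 1, 1, 1, 1, 1]' --force 30

```text
time: 10.42
position: [0.5202, -0.3631, 0.217]
eef_rot: [-0.705, 0.706, 0.047, -0.047]
ft_force: [-0.1, -0.6, 0.8]
finger_gap: 0.0188
```

```bash
python3 - <<'E'
from h import *
plan(bw(0,0,65),7.5)
E
```

```text
t 10.425 at [ 0.5202 -0.3631  0.0697] ang 7.621152016656793 tilt 0.0003105856220549791 -0.0004111562391628798 dp [ 0.0945  0.4676 -0.1718] twist_y 0.12115201665679276 F [-0.1176 -0.5686  0.7815] gap 0.0187801995346959
```

Still closing, so I'll wait two more rows.

>>> drive_tool --twist '[[0, 0, 0], [0, 0, 0]]' --dp '[[0, 0, 0], [0, 0, 0]]' --claw '[1, 1]'

```text
time: 10.68
position: [0.5202, -0.3631, 0.2169]
eef_rot: [-0.705, 0.706, 0.047, -0.047]
ft_force: [1.0, 0.3, 2.2]
finger_gap: 0.0188
```

>>> drive_tool --twist '[[0, 0, 0], [0, 0, 0], [0, 0, 0], [0, 0, 0], [0, 0, 0], [0, 0, 0], [0, 0, 0], [0, 0, 0]]' --dp '[[0, -0.5, 0], [0, -0.5, 0], [0, -1.5, 0], [0, -2.5, 0], [0, -2.5, 0], [0, -2.5, 0], [0, 0, 0], [0, 0, 0]]' --claw '[1, 1, 1, 1, 1, 1, 1, 1]'

```text
time: 11.68
position: [0.52, -0.3629, 0.316]
eef_rot: [0.706, -0.705, -0.047, 0.047]
ft_force: [-0.1, 0.0, -3.1]
finger_gap: 0.0187
```

```bash
python3 - <<'E'
from h import *
plan(bw(0,0,65),7.5)
look('b6'); snap('top','top1'); snap('scene','scene1')
im=cv2.imread('pics/top1.png');C=cam('top')
g=im[100:210,200:320].astype(int)
m=((g.max(2)<95)&(g.max(2)-g.min(2)<20)).astype(np.uint8)
n,l,s,ct=cv2.connectedComponentsWithStats(m);i=1+s[1:,4].argmax()
c=max(cv2.findContours((l==i).astype(np.uint8),cv2.RETR_EXTERNAL,cv2.CHAIN_APPROX_NONE)[0],key=len)+[200,100]
rc=cv2.minAreaRect(c.astype(np.float32));B=np.array([ray(C,u,.006) for u in cv2.boxPoints(rc)]);print(rc,B)
e=B[1]-B[0];f=B[2]-B[1];print(np.linalg.norm(e),np.linalg.norm(f),np.degrees(np.arctan2(e[1],e[0])),np.degrees(np.arctan2(f[1],f[0])),B.mean(0))
E
```

```text
t 11.675 at [ 0.52   -0.3629  0.1687] ang 7.617117402038203 tilt -0.0008838849978236724 0.0011336073720893403 dp [ 0.1262 10.3674 -0.2049] twist_y 0.11711740203820309 F [-0.0913  0.0277 -3.1428] gap 0.018674118323934803
11.675 [ 0.52   -0.3629  0.316 ] 7.6181412979369325 0.0125635165518104
((238.0, 157.0), (60.0, 32.0), 90.0) [[0.6503 0.1218 0.006 ]
 [0.6511 0.0172 0.006 ]
 [0.4489 0.0146 0.006 ]
 [0.4481 0.115  0.006 ]]
0.10461995355807835 0.20212716891716437 -89.5663808068311 -179.25420062060047 [0.5496 0.0671 0.006 ]
```

View pics/b6.png

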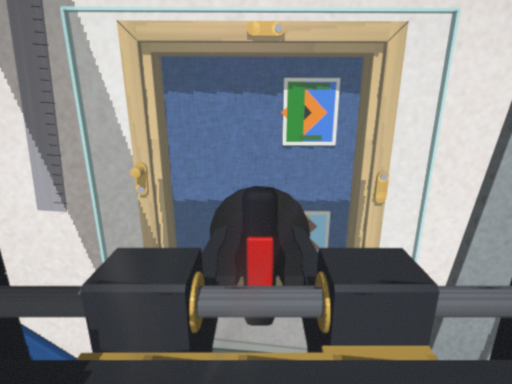

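View pics/scene1.png

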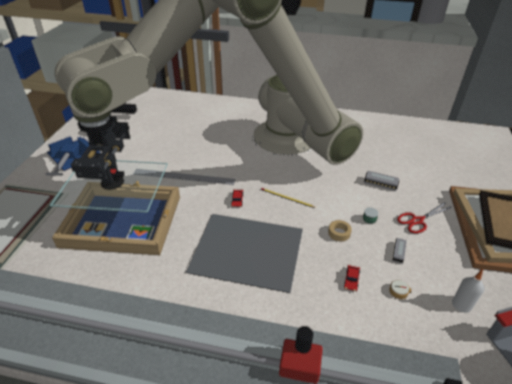

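The cover is lifted clear, with 3.1 N on the wrist, and hangs level over the box. The arm hides the pad in this top view, so I'll measure the pad from the first top and scene pictures.

```bash
python3 - <<'E'
from h import *
P={}
for n,f,(x0,y0,x1,y1) in (('top','top0',(212,115,312,200)),('scene','scene1',(180,205,315,300))):
    im=cv2.imread(f'pics/{f}.png');C=cam(n)
    g=cv2.GaussianBlur(im,(3,3),0)[y0:y1,x0:x1].astype(int)
    m=(g.max(2)<95).astype(np.uint8)
    k,l,s,ct=cv2.connectedComponentsWithStats(m);i=1+s[1:,4].argmax();print(s[i])
    c=max(cv2.findContours((l==i).astype(np.uint8),cv2.RETR_EXTERNAL,cv2.CHAIN_APPROX_NONE)[0],key=len)+[x0,y0]
    q=cv2.approxPolyDP(cv2.convexHull(c),8,True)[:,0].astype(float); print(q.tolist())
    B=np.array([ray(C,u,.006) for u in q]); print(B)
    if len(B)==4:
        for j in range(4):
            e=B[(j+1)%4]-B[j]; print(np.linalg.norm(e),np.degrees(np.arctan2(e[1],e[0])))
        d1=B[2]-B[0]; print('ctr',B.mean(0))
E
```

```text
[  10   12   80   62 4792]
[[225.0, 127.0], [301.0, 129.0], [301.0, 188.0], [222.0, 187.0]]
[[ 0.6503  0.112   0.006 ]
 [ 0.6452 -0.1362  0.006 ]
 [ 0.4469 -0.1328  0.006 ]
 [ 0.4481  0.115   0.006 ]]
0.24825529097060556 -91.1825472928612
0.1983087565930976 179.0236097566743
0.24786292497047813 89.72754098681885
0.2022475681958794 -0.8603905429065895
ctr [ 0.5476 -0.0105  0.006 ]
[   8   12  112   75 5774]
[[212.0, 217.0], [299.0, 231.0], [288.0, 291.0], [188.0, 271.0]]
[[ 0.4588 -0.1295  0.006 ]
 [ 0.459   0.111   0.006 ]
 [ 0.6539  0.1116  0.006 ]
 [ 0.6492 -0.1313  0.006 ]]
0.240531057692834 89.94814701236771
0.1948891968429463 0.17659196415404252
0.24289396771111252 -91.10996133301569
0.1904085283689836 179.4834024487634
ctr [ 0.5552 -0.0096  0.006 ]
```

The pad is at about (0.551, −0.010) with yaw about −0.5°; the two views agree within 8 mm. I'll carry the cover over at a moderate pace.

```bash
python3 - <<'E'
from h import *
rows([.551,-.01,.16],-0.5,16)
E
```

```text
[[0, 0.5, 0], [0, 0.5, 0], [0, 0.5, 0], [0, 0.5, 0], [0, 0.5, 0], [0, 0.5, 0], [0, 0.5, 0], [0, 0.5, 0], [0, 0.5, 0], [0, 0.5, 0], [0, 0.5, 0], [0, 0.5, 0], [0, 0.5, 0], [0, 0.5, 0], [0, 0.5, 0], [0, 0.5, 0]]
[[0.48, 0.05, 2.16], [0.46, 0.05, 2.17], [0.45, 0.05, 2.17], [0.43, 0.05, 2.17], [0.41, 0.05, 2.18], [0.39, 0.05, 2.18], [0.37, 0.05, 2.18], [0.35, 0.05, 2.19], [0.33, 0.05, 2.19], [0.31, 0.05, 2.19], [0.29, 0.05, 2.2], [0.27, 0.05, 2.2], [0.25, 0.05, 2.2], [0.23, 0.05, 2.2], [0.21, 0.05, 2.2], [0.19, 0.05, 2.21]]
```

>>> drive_tool --twist '[[0, 0.5, 0], [0, 0.5, 0], [0, 0.5, 0], [0, 0.5, 0], [0, 0.5, 0], [0, 0.5, 0], [0, 0.5, 0], [0, 0.5, 0]]' --dp '[[0.3, 0, 1.2], [0.5, 0.05, 2.2], [0.5, 0.05, 2.2], [0.4, 0.05, 2.2], [0.4, 0.05, 2.2], [0.4, 0.05, 2.2], [0.4, 0.05, 2.2], [0.35, 0.05, 2.2]]' --claw '[1, 1, 1, 1, 1, 1, 1, 1]'

```text
time: 12.82
position: [0.5358, -0.1931, 0.313]
eef_rot: [0.707, -0.707, -0.022, 0.022]
ft_force: [-0.1, -0.5, -3.1]
finger_gap: 0.0185
```

>>> drive_tool --twist '[[0, 0.5, 0], [0, 0.5, 0], [0, 0.5, 0], [0, 0.5, 0], [0, 0.5, 0], [0, 0.5, 0], [0, 0.5, 0], [0, 0.5, 0]]' --dp '[[0.4, 0.05, 2.2], [0.3, 0.05, 2.2], [0.3, 0.05, 2.2], [0.3, 0.05, 2.2], [0.3, 0.05, 2.2], [0.2, 0.05, 2.2], [0.2, 0.05, 2.2], [0.2, 0.05, 2.2]]' --claw '[1, 1, 1, 1, 1, 1, 1, 1]'

```text
time: 13.82
position: [0.5517, -0.0165, 0.3091]
eef_rot: [0.707, -0.707, 0.003, -0.002]
ft_force: [0.8, -0.8, -3.4]
finger_gap: 0.0187
```

>>> drive_tool --twist '[[0, 0, 0], [0, 0, 0], [0, 0, 0]]' --dp '[[0, 0, 1.0], [0, 0, 0], [0, 0, 0]]' --claw '[1, 1, 1]'

```text
time: 14.2
position: [0.5521, -0.0084, 0.3093]
eef_rot: [-0.707, 0.707, -0.002, 0.003]
ft_force: [-0.1, 0.1, -3.8]
finger_gap: 0.019
```

```bash
python3 - <<'E'
from h import *
look('p1'); plan([.551,-.01,.16],-.5); snap('scene','scene2')
E
```

```text
14.2 [ 0.5521 -0.0084  0.3093] -0.41895248577725264 0.005431370757012702
t 14.25 at [ 0.5521 -0.0085  0.1619] ang -0.41895248577725264 tilt -2.7605587977088883e-05 -0.00016618800206003037 dp [-0.1117  0.1919 -0.1485] twist_y 0.08104751422274736 F [-0.1598  0.1838 -3.7377] gap 0.018343029201330678
```

View pics/p1.png

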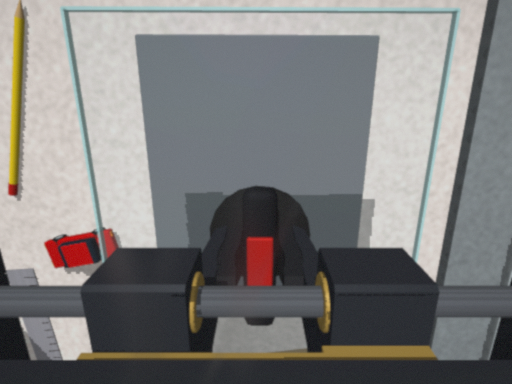

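View pics/scene2.png

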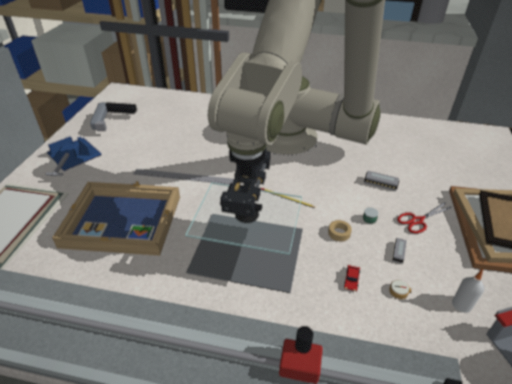

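The pad shows through the cover, with its left-edge corners at (137,36) and (378,37). I'll check the pad centre and the cover's left edge.

```bash
python3 - <<'E'
from h import *
_,C=load('p1')
a,b=ray(C,(137,36),.006),ray(C,(378,37),.006); print(a,b,np.linalg.norm(a-b),np.degrees(np.arctan2(*(b-a)[1::-1])))
m=(a+b)/2; u=(b-a)/np.linalg.norm(b-a); n=np.array([u[1],-u[0],0]); print('pad centre',m+n*.127)
z=.309-.2169+.034
a,b=ray(C,(65,11),z),ray(C,(456,11),z); print('cover',a,b,np.linalg.norm(a-b),(a+b)/2+[0,-.116,0], np.degrees(np.arctan2(*(b-a)[1::-1])))
E
```

```text
[0.4484 0.117  0.006 ] [0.6533 0.1148 0.006 ] 0.20487664655952517 -0.6244396104817028
pad centre [ 0.5494 -0.0111  0.006 ]
cover [0.4593 0.1063 0.1261] [0.6464 0.105  0.1261] 0.1870638231560696 [ 0.5529 -0.0104  0.1261] -0.40877878930070444
```

The cover is 3 mm off in x and square. I'll lower it, slowly at the end.

>>> drive_tool --twist '[[0, 0, 0], [0, 0, 0], [0, 0, 0], [0, 0, 0], [0, 0, 0], [0, 0, 0], [0, 0, 0], [0, 0, 0]]' --dp '[[-0.3, 1.0, 0], [0, 2.0, 0], [0, 2.5, 0], [0, 2.5, 0], [0, 2.0, 0], [0, 1.0, 0], [0, 0, 0], [0, 0, 0]]' --claw '[1, 1, 1, 1, 1, 1, 1, 1]'

```text
time: 15.3
position: [0.5493, -0.008, 0.1999]
eef_rot: [-0.707, 0.707, -0.002, 0.003]
ft_force: [0.1, 0.3, -3.8]
finger_gap: 0.0189
```

```bash
python3 - <<'E'
from h import *
plan([.5494,-.011,.0437],-.5)
E
```

```text
t 15.3 at [ 0.5493 -0.008   0.0526] ang -0.3831778876860858 tilt 0.0012667902016803363 -0.000271317780469682 dp [ 0.0101  0.891  -0.2993] twist_y 0.1168221123139142 F [ 0.1326  0.2658 -3.7578] gap 0.018910261156026436
```

>>> drive_tool --twist '[[0, 0, 0], [0, 0, 0], [0, 0, 0], [0, 0, 0], [0, 0, 0]]' --dp '[[0, 0.3, 0], [0, 0.2, 0], [0, 0.15, 0], [0, 0.15, 0], [0, 0, 0]]' --claw '[1, 1, 1, 1, 1]'

```text
time: 15.92
position: [0.5491, -0.0079, 0.1912]
eef_rot: [0.707, -0.707, 0.002, -0.002]
ft_force: [0.2, -0.2, -4.2]
finger_gap: 0.0187
```

>>> drive_tool --twist '[[0, 0, 0], [0, 0, 0], [0, 0, 0]]' --dp '[[0, 0.1, 0], [0, 0.1, 0], [0, 0, 0]]' --claw '[1, 1, 1]'

```text
time: 16.3
position: [0.549, -0.0078, 0.1908]
eef_rot: [-0.707, 0.707, -0.002, 0.003]
ft_force: [-5.6, 1.7, 13.6]
finger_gap: 0.0189
```

It has touched down (+13.6 N). I'll ease 1 mm and release.

>>> drive_tool --twist '[[0, 0, 0], [0, 0, 0], [0, 0, 0], [0, 0, 0], [0, 0, 0], [0, 0, 0]]' --dp '[[0, -0.12, 0], [0, 0, 0], [0, 0, 0], [0, 0, 0], [0, 0, 0], [0, 0, 0]]' --claw '[1, 2.4, 3.5, 4, 4, 4]'

```text
time: 17.05
position: [0.5491, -0.0079, 0.1904]
eef_rot: [-0.707, 0.707, -0.002, 0.002]
ft_force: [-0.1, 0.3, 0.4]
finger_gap: 0.04
```

>>> drive_tool --twist '[[0, 0, 0], [0, 0, 0], [0, 0, 0], [0, 0, 0], [0, 0, 0]]' --dp '[[0, -1, 0], [0, -3, 0], [0, -5, 0], [0, -3, 0], [0, 0, 0]]' --claw '[4, 4, 6, 6, 6]'

```text
time: 17.68
position: [0.5492, -0.0078, 0.313]
eef_rot: [-0.707, 0.708, -0.001, 0.004]
ft_force: [-0.3, -0.4, -0.3]
finger_gap: 0.0598
```

```bash
python3 - <<'E'
from h import *
look('p2'); snap('scene','scene3'); plan([.595,.361,.15],45); rows([.595,.361,.15],82,9)
E
```

```text
17.675 [ 0.5492 -0.0078  0.313 ] -0.3785695199102512 0.06015988861236575
t 17.775 at [ 0.5488 -0.0078  0.1628] ang -0.3769743666612445 tilt -0.0005389977318961017 8.518853704442275e-05 dp [ 4.3732  1.2832 36.9116] twist_y -45.376974366661244 F [-0.3414 -0.2958 -0.0402] gap 0.059905669507451326
[[0, -9.2, 0], [0, -9.2, 0], [0, -9.2, 0], [0, -9.2, 0], [0, -9.2, 0], [0, -9.2, 0], [0, -9.2, 0], [0, -9.2, 0], [0, -9.2, 0]]
[[0.49, 0.14, 4.1], [1.13, 0.14, 3.97], [1.75, 0.14, 3.74], [2.32, 0.14, 3.42], [2.84, 0.14, 3.0], [3.28, 0.14, 2.51], [3.64, 0.14, 1.96], [3.9, 0.14, 1.36], [4.07, 0.14, 0.72]]
```

View pics/p2.png

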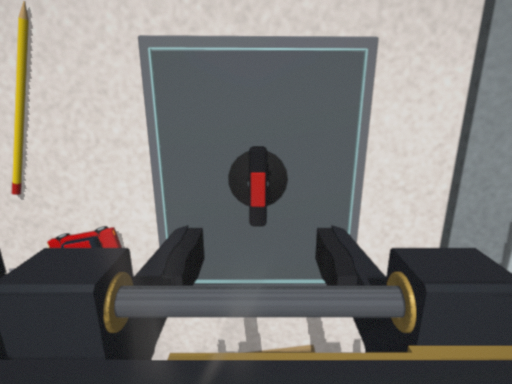

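View pics/scene3.png

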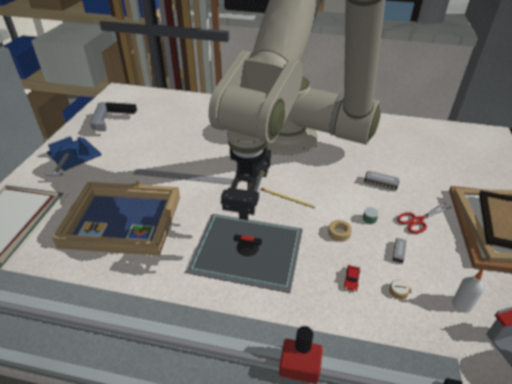

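The cover is square on the pad with the felt border even all round, and it is released. Next is the compass. Its crown points at about 100°, so I'll grip along about 10°. The bottle beside it may be in the way, so I'll check its place and height first.

```bash
python3 - <<'E'
from h import *
_,A=load('w2');S=cam('scene');T=cam('top')
print('tip',tri(A,(442,204),S,(479,271)), 'base~',ray(S,(467,310),0.0), ray(S,(455,300),0))
print('clamp red',tri(T,(82,118),S,(505,318)), ray(A,(470,215),.1))
s=cv2.imread('pics/scene0.png')[255:384,380:512];t=cv2.imread('pics/top0.png')[65:194,40:172]
cv2.imwrite('pics/bt.png',np.hstack([cv2.resize(s,None,fx=3,fy=3),cv2.resize(t,None,fx=3,fy=3)]))
E
```

```text
tip [0.5966 0.4976 0.1135] base~ [0.613  0.5099 0.    ] [ 0.5911  0.4876 -0.    ]
clamp red [0.6569 0.5588 0.0531] [0.6199 0.5279 0.1   ]
```

View pics/bt.png

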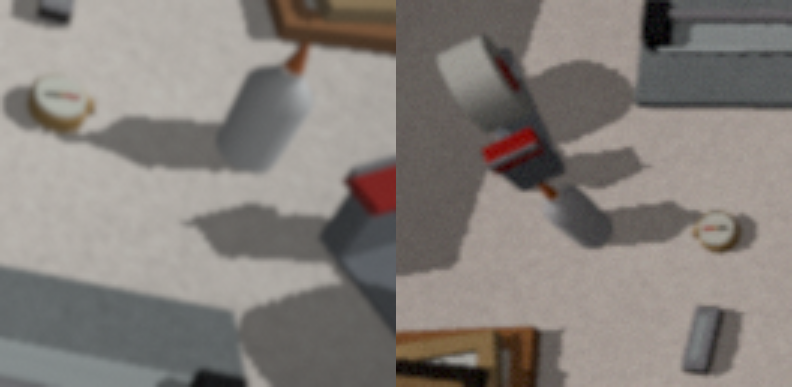

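The bottle is 13 cm from the compass and 113 mm high. Gripping at 30° keeps the camera and body clear of it.

```bash
python3 - <<'E'
from h import *
rows([.595,.361,.12],30,8)
E
```

```text
[[0, -3.8, 0], [0, -3.8, 0], [0, -3.8, 0], [0, -3.8, 0], [0, -3.8, 0], [0, -3.8, 0], [0, -3.8, 0], [0, -3.8, 0]]
[[0.55, 0.54, 4.61], [0.85, 0.54, 4.57], [1.15, 0.54, 4.5], [1.45, 0.54, 4.42], [1.74, 0.54, 4.31], [2.02, 0.54, 4.19], [2.29, 0.54, 4.04], [2.55, 0.54, 3.88]]
```

>>> drive_tool --twist '[[0, -3.8, 0], [0, -3.8, 0], [0, -3.8, 0], [0, -3.8, 0], [0, -3.8, 0], [0, -3.8, 0], [0, -3.8, 0], [0, -3.8, 0]]' --dp '[[0.55, 0.5, 4.6], [0.85, 0.5, 4.6], [1.15, 0.5, 4.5], [1.45, 0.5, 4.4], [1.75, 0.5, 4.3], [2.0, 0.5, 4.2], [2.3, 0.5, 4.0], [2.5, 0.5, 3.9]]' --claw '[7, 7, 7, 7, 7, 7, 7, 7]'

```text
time: 18.77
position: [0.5949, 0.362, 0.2683]
eef_rot: [-0.683, 0.683, 0.183, -0.185]
ft_force: [0.1, -0.1, 0.5]
finger_gap: 0.0698
```

>>> drive_tool --twist '[[0, 0, 0], [0, 0, 0]]' --dp '[[0, 0, 0], [0, 0, 0]]' --claw '[7, 7]'

```text
time: 19.02
position: [0.5949, 0.3601, 0.2691]
eef_rot: [-0.683, 0.683, 0.182, -0.184]
ft_force: [-1.0, -0.2, 0.2]
finger_gap: 0.0702
```

```bash
python3 - <<'E'
from h import *
im,C=look('c1'); plan([.595,.361,.0257],30); print(proj(C,[.595,.361,.018]))
E
```

```text
19.025 [0.5949 0.3601 0.2691] 29.949412717117422 0.01936895970326948
t 19.075 at [0.595  0.3596 0.1223] ang 29.949412717117422 tilt -0.001744939548878749 3.9941208087090896e-05 dp [0.0827 9.6637 0.1209] twist_y -0.050587282882577966 F [-0.4795 -0.4135 -0.0359] gap 0.06976493682057355
[261.4637 194.0854]
```

View pics/c1.png

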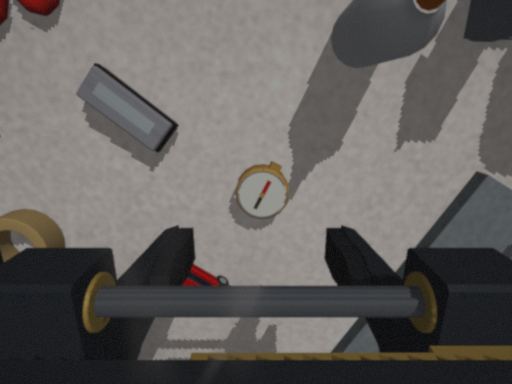

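The compass dial is centred at (262,194), against a predicted (261.5,194). Its crown points up in the picture, clear of the jaws. I'll descend.

>>> drive_tool --twist '[[0, 0, 0], [0, 0, 0], [0, 0, 0], [0, 0, 0], [0, 0, 0], [0, 0, 0]]' --dp '[[0.1, 3, 0.1], [0, 3, 0], [0, 2, 0], [0, 1.2, 0], [0, 0.4, 0], [0, 0, 0]]' --claw '[7, 7, 7, 7, 7, 7]' --force 15

```text
time: 19.82
position: [0.5955, 0.3617, 0.175]
eef_rot: [0.683, -0.683, -0.183, 0.183]
ft_force: [0.4, -1.0, -0.4]
finger_gap: 0.0694
```

>>> drive_tool --twist '[[0, 0, 0], [0, 0, 0], [0, 0, 0], [0, 0, 0], [0, 0, 0], [0, 0, 0]]' --dp '[[0, 0, 0], [0, 0, 0], [0, 0, 0], [0, 0, 0], [0, 0, 0], [0, 0, 0]]' --claw '[5.4, 4.6, 3.5, 3.5, 3.5, 3.5]' --force 15

```text
time: 20.58
position: [0.5953, 0.362, 0.1748]
eef_rot: [0.683, -0.683, -0.183, 0.183]
ft_force: [-1.1, -0.2, 3.1]
finger_gap: 0.0429
```

```bash
python3 - <<'E'
from h import *
plan([.595,.361,.0257],30)
E
```

```text
t 20.575 at [0.5953 0.362  0.0275] ang 30.02085860527305 tilt 0.0004348083067631514 -1.5101004185946731e-05 dp [-0.0746  0.1757 -0.0672] twist_y 0.020858605273051722 F [-1.1171 -0.1937  3.1425] gap 0.0428629748158798
```

>>> drive_tool --twist '[[0, 0, 0], [0, 0, 0], [0, 0, 0], [0, 0, 0], [0, 0, 0]]' --dp '[[0, -1, 0], [0, -3, 0], [0, -3, 0], [0, -3, 0], [0, 0, 0]]' --claw '[3.5, 3.5, 3.5, 3.5, 3.5]'

```text
time: 21.2
position: [0.5954, 0.362, 0.277]
eef_rot: [0.683, -0.683, -0.185, 0.181]
ft_force: [-0.8, -0.4, -1.4]
finger_gap: 0.043
```

```bash
python3 - <<'E'
from h import *
look('c2'); plan(bw(45,0,130)); rows(bw(45,0,130),-82.5,16)
E
```

```text
21.2 [0.5954 0.362  0.277 ] 30.01820250497175 0.06019851454110543
t 21.25 at [0.5952 0.3619 0.1276] ang 30.01820250497175 tilt 0.0011938428269302193 -0.0002491905650490178 dp [-38.5795  -0.2729 -60.9418] twist_y None F [ 0.5601  0.0655 -1.0778] gap 0.04280220532862899
[[0, 7.0, 0], [0, 7.0, 0], [0, 7.0, 0], [0, 7.0, 0], [0, 7.0, 0], [0, 7.0, 0], [0, 7.0, 0], [0, 7.0, 0], [0, 7.0, 0], [0, 7.0, 0], [0, 7.0, 0], [0, 7.0, 0], [0, 7.0, 0], [0, 7.0, 0], [0, 7.0, 0], [0, 7.0, 0]]
[[-2.41, -0.02, -3.81], [-1.93, -0.02, -4.08], [-1.41, -0.02, -4.28], [-0.88, -0.02, -4.42], [-0.33, -0.02, -4.5], [0.22, -0.02, -4.5], [0.77, -0.02, -4.44], [1.31, -0.02, -4.31], [1.83, -0.02, -4.12], [2.32, -0.02, -3.87], [2.77, -0.02, -3.55], [3.19, -0.02, -3.19], [3.55, -0.02, -2.77], [3.87, -0.02, -2.32], [4.12, -0.02, -1.83], [4.31, -0.02, -1.31]]
```

View pics/c2.png

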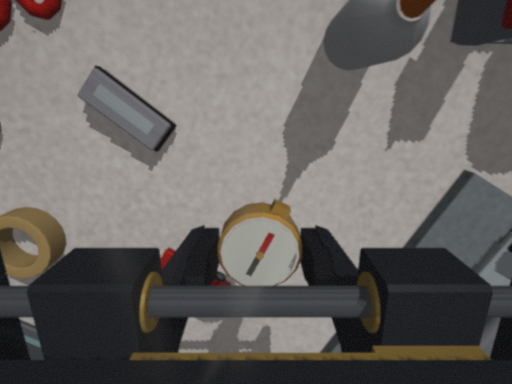

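The compass is held level between the pads at (260,247). I'll carry it to the box.

>>> drive_tool --twist '[[0, 7, 0], [0, 7, 0], [0, 7, 0], [0, 7, 0], [0, 7, 0], [0, 7, 0], [0, 7, 0], [0, 7, 0]]' --dp '[[-2.4, 0, -3.8], [-1.9, 0, -4.1], [-1.4, 0, -4.3], [-0.9, 0, -4.4], [-0.3, 0, -4.5], [0.2, 0, -4.5], [0.8, 0, -4.4], [1.3, 0, -4.3]]' --claw '[3.5, 3.5, 3.5, 3.5, 3.5, 3.5, 3.5, 3.5]'

```text
time: 22.25
position: [0.5817, 0.0007, 0.2729]
eef_rot: [-0.689, 0.689, -0.161, 0.159]
ft_force: [-0.2, -0.2, -0.3]
finger_gap: 0.0429
```

>>> drive_tool --twist '[[0, 7, 0], [0, 7, 0], [0, 7, 0], [0, 7, 0], [0, 7, 0], [0, 7, 0], [0, 7, 0], [0, 7, 0]]' --dp '[[1.8, 0, -4.1], [2.3, 0, -3.9], [2.8, 0, -3.6], [3.2, 0, -3.2], [3.5, 0, -2.8], [3.9, 0, -2.3], [4.1, 0, -1.8], [4.3, 0, -1.3]]' --claw '[3.5, 3.5, 3.5, 3.5, 3.5, 3.5, 3.5, 3.5]'

```text
time: 23.25
position: [0.5688, -0.3597, 0.2725]
eef_rot: [0.533, -0.533, 0.466, -0.464]
ft_force: [0.2, 0.0, -0.3]
finger_gap: 0.0428
```

>>> drive_tool --twist '[[0, 0, 0], [0, 0, 0]]' --dp '[[0, 0, 0], [0, 0, 0]]' --claw '[3.5, 3.5]'

```text
time: 23.5
position: [0.5691, -0.3577, 0.2731]
eef_rot: [0.534, -0.534, 0.464, -0.463]
ft_force: [0.4, 0.8, 0.3]
finger_gap: 0.0427
```

```bash
python3 - <<'E'
from h import *
look('c3'); plan(bw(45,0,34),-82.5)
E
```

```text
23.5 [ 0.5691 -0.3577  0.2731] -81.87930221043652 0.0190027241407465
t 23.55 at [ 0.5693 -0.3573  0.1262] ang -81.87930221043652 tilt -0.001810801203959933 -0.0012272693681893987 dp [ 0.1224  9.2207 -0.3375] twist_y 0.6206977895634793 F [-0.2705  0.7819 -0.3172] gap 0.04275128780422176
```

View pics/c3.png

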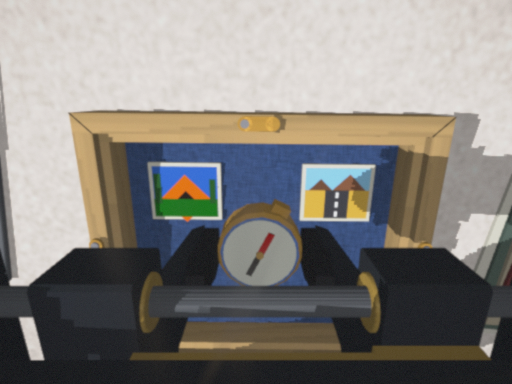

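The compass is held above the gap between the pictures, with the tent at (186,191) and the road at (338,193). I'll check the picture positions again from this clear view.

```bash
python3 - <<'E'
from h import *
_,C=load('c3')
for n,q in {'tent':[(149,163),(221,163),(222,220),(153,221)],'road':[(301,165),(374,165),(370,222),(300,220)]}.items():
    B=np.array([wb(ray(C,u,.009)) for u in q]); print(n,B.mean(0),B[0]-B[1],B[1]-B[2])
print('comp',wb(ray(C,(260,252),.1262+.0257-.0255-.002)))
E
```

```text
tent [44.0342 63.4005] [-0.6379 59.2767] [50.5725 -0.4793]
road [ 44.3689 -63.6166] [-0.6473 60.028 ] [50.6611  2.5911]
comp [51.7953  0.8769]
```

The pictures are at (44, ±63.5) in box coordinates, which confirms the frame within 1 mm. Lowering.

>>> drive_tool --twist '[[0, 0.6, 0], [0, 0, 0], [0, 0, 0], [0, 0, 0], [0, 0, 0], [0, 0, 0], [0, 0, 0]]' --dp '[[0.1, 2, -0.3], [0, 2.5, 0], [0, 2, 0], [0, 1.5, 0], [0, 0.6, 0], [0, 0.2, 0], [0, 0, 0]]' --claw '[3.5, 3.5, 3.5, 3.5, 3.5, 3.5, 3.5]'

```text
time: 24.42
position: [0.5665, -0.3598, 0.187]
eef_rot: [0.531, -0.531, 0.466, -0.467]
ft_force: [-0.7, 1.0, 0.1]
finger_gap: 0.0428
```

```bash
python3 - <<'E'
from h import *
plan(bw(45,0,33.5),-82.5)
E
```

```text
t 24.425 at [ 0.5665 -0.3598  0.0397] ang -82.57254579230997 tilt 0.0006869609464624227 0.0006041467342998152 dp [-0.103   0.619  -0.0364] twist_y -0.07254579230996683 F [-0.6579  0.9866  0.1438] gap 0.04284797868451285
```

>>> drive_tool --twist '[[0, 0, 0], [0, 0, 0], [0, 0, 0], [0, 0, 0], [0, 0, 0]]' --dp '[[-0.1, 0.25, 0], [0, 0.15, 0], [0, 0.1, 0], [0, 0.1, 0], [0, 0, 0]]' --claw '[3.5, 3.5, 3.5, 3.5, 3.5]'

```text
time: 25.05
position: [0.5663, -0.3588, 0.1807]
eef_rot: [-0.531, 0.531, -0.467, 0.467]
ft_force: [-2.0, 0.7, 2.7]
finger_gap: 0.0431
```

It has just touched (2.7 N at the expected height). Releasing gently.

>>> drive_tool --twist '[[0, 0, 0], [0, 0, 0], [0, 0, 0], [0, 0, 0]]' --dp '[[0, 0, 0], [0, 0, 0], [0, 0, 0], [0, 0, 0]]' --claw '[4.6, 5.4, 6, 6]'

```text
time: 25.55
position: [0.5663, -0.3588, 0.1804]
eef_rot: [-0.531, 0.531, -0.467, 0.467]
ft_force: [-0.2, -0.6, -0.3]
finger_gap: 0.06
```

>>> drive_tool --twist '[[0, 0, 0], [0, 0, 0], [0, 0, 0], [0, 0, 0], [0, 0, 0]]' --dp '[[0, -1, 0], [0, -3, 0], [0, -5, 0], [0, -1.5, 0], [0, 0, 0]]' --claw '[6, 6, 6, 6, 6]'

```text
time: 26.18
position: [0.5662, -0.3587, 0.2864]
eef_rot: [-0.531, 0.531, -0.466, 0.467]
ft_force: [0.7, 0.7, 0.8]
finger_gap: 0.0599
```

```bash
python3 - <<'E'
from h import *
im,C=look('c4'); rows([.473,.368,.12],82,17)
s=im[150:300,180:340].astype(int)
E
```

```text
26.175 [ 0.5662 -0.3587  0.2864] -82.57730622221867 0.043664751771968414
[[0, -9.7, 0], [0, -9.7, 0], [0, -9.7, 0], [0, -9.7, 0], [0, -9.7, 0], [0, -9.7, 0], [0, -9.7, 0], [0, -9.7, 0], [0, -9.7, 0], [0, -9.7, 0], [0, -9.7, 0], [0, -9.7, 0], [0, -9.7, 0], [0, -9.7, 0], [0, -9.7, 0], [0, -9.7, 0], [0, -9.7, 0]]
[[-4.31, 0.1, 0.01], [-4.25, 0.1, 0.73], [-4.06, 0.1, 1.44], [-3.76, 0.1, 2.1], [-3.36, 0.1, 2.7], [-2.85, 0.1, 3.23], [-2.27, 0.1, 3.66], [-1.62, 0.1, 3.99], [-0.93, 0.1, 4.21], [-0.21, 0.1, 4.3], [0.52, 0.1, 4.28], [1.23, 0.1, 4.13], [1.91, 0.1, 3.86], [2.53, 0.1, 3.49], [3.08, 0.1, 3.01], [3.54, 0.1, 2.45], [3.91, 0.1, 1.82]]
```

View pics/c4.png

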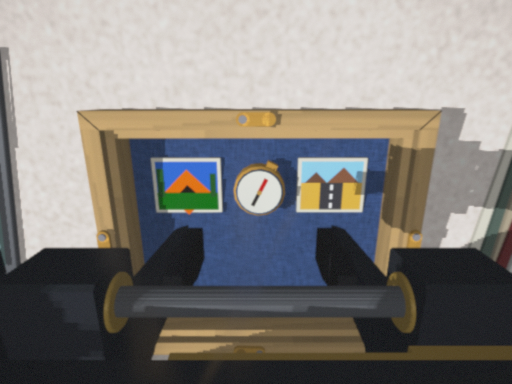

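The compass lies flat midway between the pictures, at (259,191) with pictures at (187,186) and (332,186). Next is the harmonica.

>>> drive_tool --twist '[[0, -9.7, 0], [0, -9.7, 0], [0, -9.7, 0], [0, -9.7, 0], [0, -9.7, 0], [0, -9.7, 0], [0, -9.7, 0], [0, -9.7, 0]]' --dp '[[-4.3, 0, 0], [-4.25, 0, 0.7], [-4.1, 0, 1.4], [-3.8, 0, 2.1], [-3.4, 0, 2.7], [-2.8, 0, 3.2], [-2.3, 0, 3.7], [-1.6, 0, 4.0]]' --claw '[6, 6, 6, 6, 6, 6, 6, 6]'

```text
time: 27.22
position: [0.5204, -0.015, 0.2838]
eef_rot: [0.707, -0.706, 0.03, -0.028]
ft_force: [-0.1, 0.9, 0.6]
finger_gap: 0.0597
```

>>> drive_tool --twist '[[0, -9.7, 0], [0, -9.7, 0], [0, -9.7, 0], [0, -9.7, 0], [0, -9.7, 0], [0, -9.7, 0], [0, -9.7, 0], [0, -9.7, 0]]' --dp '[[-0.9, 0.2, 4.2], [-0.2, 0.2, 4.3], [0.5, 0.2, 4.3], [1.2, 0.2, 4.1], [1.9, 0.2, 3.9], [2.5, 0.2, 3.5], [3.1, 0.2, 3.0], [3.5, 0.2, 2.5]]' --claw '[6, 6, 6, 6, 6, 6, 6, 6]'

```text
time: 28.22
position: [0.4742, 0.3263, 0.2676]
eef_rot: [0.569, -0.568, -0.419, 0.421]
ft_force: [0.6, -0.6, 0.5]
finger_gap: 0.0599
```

>>> drive_tool --twist '[[0, -9.7, 0], [0, 0, 0], [0, 0, 0]]' --dp '[[3.9, 0.2, 1.8], [0, 0, 0], [0, 0, 0]]' --claw '[6, 6, 6]'

```text
time: 28.6
position: [0.4692, 0.367, 0.2663]
eef_rot: [0.533, -0.533, -0.464, 0.466]
ft_force: [-0.0, 0.3, -0.1]
finger_gap: 0.06
```

```bash
python3 - <<'E'
from h import *
im,C=look('h1'); plan([.473,.3683,.0247],82); print(proj(C,[.473,.3683,.02]))
x0,y0,x1,y1=220,140,310,245
s=cv2.GaussianBlur(im,(3,3),0)[y0:y1,x0:x1].astype(int); m=(s[...,2]>=s[...,0]+1).astype(np.uint8)
m=cv2.morphologyEx(m,cv2.MORPH_OPEN,np.ones((3,3)))
n,l,st,_=cv2.connectedComponentsWithStats(m); i=1+st[1:,4].argmax()
c=(max(cv2.findContours((l==i).astype(np.uint8),cv2.RETR_EXTERNAL,cv2.CHAIN_APPROX_NONE)[0],key=len)+[x0,y0]).astype(np.float32)
rc=cv2.minAreaRect(c);print(rc)
B=np.array([ray(C,u,.02) for u in cv2.boxPoints(rc)]);e=[B[1]-B[0],B[2]-B[1]];print(B.mean(0),[(np.linalg.norm(v),np.degrees(np.arctan2(v[1],v[0]))) for v in e])
E
```

```text
28.6 [0.4692 0.367  0.2663] 82.1935313521819 0.019129818915774824
t 28.65 at [0.4694 0.3667 0.1193] ang 82.1935313521819 tilt -0.0012203264385439727 0.0014004497216106304 dp [ 0.2171  9.4627 -0.3469] twist_y 0.19353135218190687 F [-0.0095 -0.734  -0.3802] gap 0.06008457224702753
[262.109  201.9145]
((261.5, 200.0), (80.0, 31.0), 90.0)
[0.4727 0.3679 0.02  ] [(np.float64(0.023559671547513053), np.float64(82.22974010129899)), (np.float64(0.06685628961620002), np.float64(-6.825646740153629))]
```

View pics/h1.png

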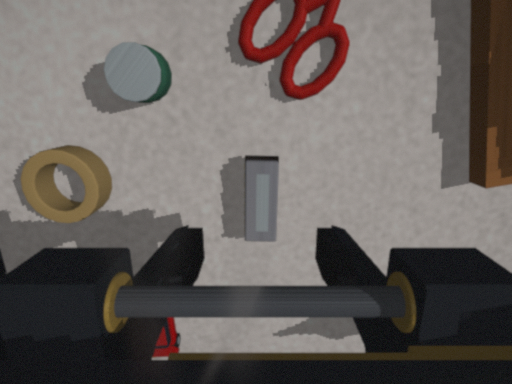

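The harmonica is aligned at (261,200) and agrees with the earlier measurement within 1 mm. Descending.

>>> drive_tool --twist '[[0, -0.5, 0], [0, 0, 0], [0, 0, 0], [0, 0, 0], [0, 0, 0], [0, 0, 0]]' --dp '[[0.2, 3, -0.3], [0, 3, 0], [0, 2, 0], [0, 1.1, 0], [0, 0.4, 0], [0, 0, 0]]' --claw '[6, 6, 6, 6, 6, 6]'

```text
time: 29.4
position: [0.4727, 0.369, 0.1729]
eef_rot: [-0.53, 0.531, 0.468, -0.467]
ft_force: [-0.2, 1.2, -0.1]
finger_gap: 0.0599
```

>>> drive_tool --twist '[[0, 0, 0], [0, 0, 0], [0, 0, 0], [0, 0, 0], [0, 0, 0], [0, 0, 0], [0, 0, 0]]' --dp '[[0, 0, 0], [0, 0, 0], [0, 0, 0], [0, 0, 0], [0, 0, 0], [0, 0, 0], [0, 0, 0]]' --claw '[4, 3, 2, 2, 2, 2, 2]' --force 15

```text
time: 30.28
position: [0.4725, 0.3692, 0.1726]
eef_rot: [-0.53, 0.53, 0.468, -0.468]
ft_force: [-0.7, -1.2, 4.4]
finger_gap: 0.0269
```

```bash
python3 - <<'E'
from h import *
plan([.473,.3683,.0247],82)
E
```

```text
t 30.275 at [0.4725 0.3692 0.0253] ang 82.81974338681427 tilt 7.146724219952993e-05 -0.00017150528263076836 dp [-0.0855  0.0631 -0.0587] twist_y 0.8197433868142667 F [-0.6843 -1.2285  4.3785] gap 0.026929795564681287
```

Gripped at 26.9 mm, as expected for 27 mm. Lifting and carrying.

>>> drive_tool --twist '[[0, 0, 0], [0, 0, 0], [0, 0, 0], [0, 0, 0], [0, 0, 0]]' --dp '[[0, -1, 0], [0, -3, 0], [0, -3, 0], [0, -3, 0], [0, 0, 0]]' --claw '[2, 2, 2, 2, 2]'

```text
time: 30.9
position: [0.4726, 0.3694, 0.2746]
eef_rot: [-0.53, 0.531, 0.469, -0.466]
ft_force: [0.2, 0.6, -0.8]
finger_gap: 0.0266
```

```bash
python3 - <<'E'
from h import *
look('h2'); plan(bw(-36.5,63.7,130)); rows(bw(-36.5,63.7,130),7.5,15)
E
```

```text
30.9 [0.4726 0.3694 0.2746] 82.82080972844366 0.05552629908428267
t 30.95 at [0.4724 0.3692 0.1255] ang 82.82080972844366 tilt 0.0008295951650607591 -0.001140532736024491 dp [-66.9649  -0.4907  -8.8906] twist_y None F [-0.0689 -0.6638 -1.6045] gap 0.026816337364110283
[[0, 5.0, 0], [0, 5.0, 0], [0, 5.0, 0], [0, 5.0, 0], [0, 5.0, 0], [0, 5.0, 0], [0, 5.0, 0], [0, 5.0, 0], [0, 5.0, 0], [0, 5.0, 0], [0, 5.0, 0], [0, 5.0, 0], [0, 5.0, 0], [0, 5.0, 0], [0, 5.0, 0]]
[[-4.46, -0.03, -0.59], [-4.4, -0.03, -0.98], [-4.29, -0.03, -1.36], [-4.16, -0.03, -1.73], [-3.99, -0.03, -2.09], [-3.79, -0.03, -2.43], [-3.56, -0.03, -2.75], [-3.31, -0.03, -3.05], [-3.03, -0.03, -3.33], [-2.73, -0.03, -3.59], [-2.4, -0.03, -3.81], [-2.06, -0.03, -4.01], [-1.7, -0.03, -4.17], [-1.33, -0.03, -4.3], [-0.95, -0.03, -4.4]]
```

View pics/h2.png

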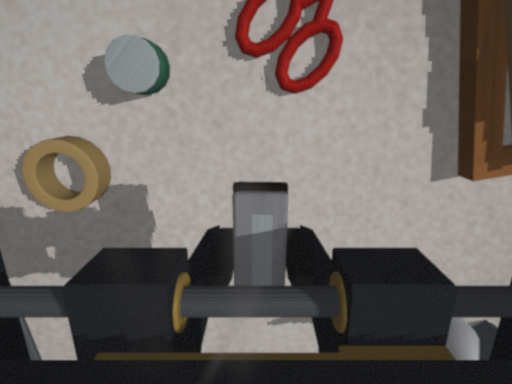

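The harmonica is held square between the pads, with its end at (260,187).

>>> drive_tool --twist '[[0, 5, 0], [0, 5, 0], [0, 5, 0], [0, 5, 0], [0, 5, 0], [0, 5, 0], [0, 5, 0], [0, 5, 0]]' --dp '[[-4.45, 0, -0.6], [-4.4, 0, -1.0], [-4.3, 0, -1.35], [-4.15, 0, -1.7], [-4.0, 0, -2.1], [-3.8, 0, -2.4], [-3.55, 0, -2.75], [-3.3, 0, -3.05]]' --claw '[2, 2, 2, 2, 2, 2, 2, 2]'

```text
time: 31.95
position: [0.4746, 0.0079, 0.2712]
eef_rot: [0.659, -0.658, -0.256, 0.258]
ft_force: [0.9, -0.4, -0.2]
finger_gap: 0.0268
```

>>> drive_tool --twist '[[0, 5, 0], [0, 5, 0], [0, 5, 0], [0, 5, 0], [0, 5, 0], [0, 5, 0], [0, 5, 0], [0, 0, 0]]' --dp '[[-3.05, 0, -3.3], [-2.7, 0, -3.6], [-2.4, 0, -3.8], [-2.05, 0, -4.0], [-1.7, 0, -4.2], [-1.35, 0, -4.3], [-0.95, 0, -4.4], [0, 0, 0]]' --claw '[2, 2, 2, 2, 2, 2, 2, 2]'

```text
time: 32.95
position: [0.4777, -0.3083, 0.2707]
eef_rot: [0.706, -0.705, -0.046, 0.047]
ft_force: [-0.6, -0.1, -1.7]
finger_gap: 0.0271
```

>>> drive_tool --twist '[[0, 0, 0]]' --dp '[[0, 0, 0]]' --claw '[2]'

```text
time: 33.08
position: [0.478, -0.3052, 0.2713]
eef_rot: [0.706, -0.705, -0.048, 0.049]
ft_force: [0.4, 0.6, -1.1]
finger_gap: 0.0268
```

```bash
python3 - <<'E'
from h import *
look('h3'); plan(bw(-36.5,63.7,31.3),7.5)
E
```

```text
33.075 [ 0.478  -0.3052  0.2713] 7.897929042759242 0.018171544658910087
t 33.125 at [ 0.4782 -0.3048  0.1243] ang 7.897929042759242 tilt -0.0011947276407480723 0.001816131890071182 dp [-0.1355  9.3016 -0.1467] twist_y 0.3979290427592419 F [ 1.0812  0.6446 -0.7143] gap 0.026735709687303124
```

View pics/h3.png

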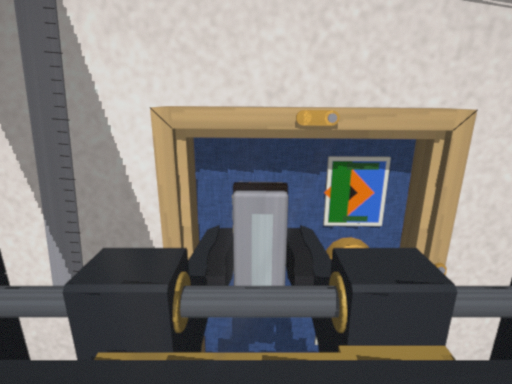

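The harmonica is above the bare space below the tent picture. Lowering.

>>> drive_tool --twist '[[0, 0.4, 0], [0, 0, 0], [0, 0, 0], [0, 0, 0], [0, 0, 0], [0, 0, 0], [0, 0, 0]]' --dp '[[-0.1, 2, -0.15], [0, 2.5, 0], [0, 2, 0], [0, 1.5, 0], [0, 0.6, 0], [0, 0.2, 0], [0, 0, 0]]' --claw '[2, 2, 2, 2, 2, 2, 2]'

```text
time: 34.0
position: [0.4776, -0.3075, 0.1849]
eef_rot: [-0.705, 0.706, 0.046, -0.046]
ft_force: [-0.0, -0.4, -1.3]
finger_gap: 0.0268
```

```bash
python3 - <<'E'
from h import *
plan(bw(-36.5,63.7,31.3),7.5)
E
```

```text
t 34.0 at [ 0.4776 -0.3075  0.0376] ang 7.4282250698517 tilt 0.0005220162700227265 -0.0006615858161763133 dp [-0.0509  0.6295  0.1287] twist_y -0.07177493014830016 F [-0.0397 -0.4001 -1.2863] gap 0.0267720722588572
```

>>> drive_tool --twist '[[0, 0, 0], [0, 0, 0], [0, 0, 0], [0, 0, 0], [0, 0, 0]]' --dp '[[-0.05, 0.25, 0.1], [0, 0.2, 0], [0, 0.1, 0], [0, 0.07, 0], [0, 0, 0]]' --claw '[2, 2, 2, 2, 2]'

```text
time: 34.62
position: [0.4768, -0.3065, 0.1786]
eef_rot: [-0.706, 0.706, 0.046, -0.046]
ft_force: [-1.4, 1.9, 4.0]
finger_gap: 0.0271
```

It has touched (4 N at the expected height). Releasing.

>>> drive_tool --twist '[[0, 0, 0], [0, 0, 0], [0, 0, 0], [0, 0, 0]]' --dp '[[0, 0, 0], [0, 0, 0], [0, 0, 0], [0, 0, 0]]' --claw '[3.2, 4, 4.5, 4.5]'

```text
time: 35.12
position: [0.4768, -0.3066, 0.1782]
eef_rot: [0.706, -0.706, -0.046, 0.046]
ft_force: [-0.2, 0.4, -0.5]
finger_gap: 0.0449
```

>>> drive_tool --twist '[[0, 0, 0], [0, 0, 0], [0, 0, 0], [0, 0, 0], [0, 0, 0]]' --dp '[[0, -1, 0], [0, -3, 0], [0, -5, 0], [0, -1.5, 0], [0, 0, 0]]' --claw '[4.5, 4.5, 6, 6, 6]'

```text
time: 35.75
position: [0.4767, -0.3065, 0.284]
eef_rot: [-0.705, 0.706, 0.046, -0.045]
ft_force: [-0.6, -0.2, -1.0]
finger_gap: 0.0602
```

```bash
python3 - <<'E'
from h import *
im,C=look('h4'); rows([.5825,.254,.12],86,15)
E
```

```text
35.75 [ 0.4767 -0.3065  0.284 ] 7.421866824122077 0.03723480108591448
[[0, -5.2, 0], [0, -5.2, 0], [0, -5.2, 0], [0, -5.2, 0], [0, -5.2, 0], [0, -5.2, 0], [0, -5.2, 0], [0, -5.2, 0], [0, -5.2, 0], [0, -5.2, 0], [0, -5.2, 0], [0, -5.2, 0], [0, -5.2, 0], [0, -5.2, 0], [0, -5.2, 0]]
[[1.18, 0.1, 3.61], [1.51, 0.1, 3.49], [1.82, 0.1, 3.34], [2.12, 0.1, 3.16], [2.4, 0.1, 2.95], [2.66, 0.1, 2.72], [2.89, 0.1, 2.47], [3.11, 0.1, 2.19], [3.29, 0.1, 1.9], [3.45, 0.1, 1.59], [3.58, 0.1, 1.27], [3.68, 0.1, 0.94], [3.75, 0.1, 0.6], [3.79, 0.1, 0.25], [3.8, 0.1, -0.1]]
```

View pics/h4.png

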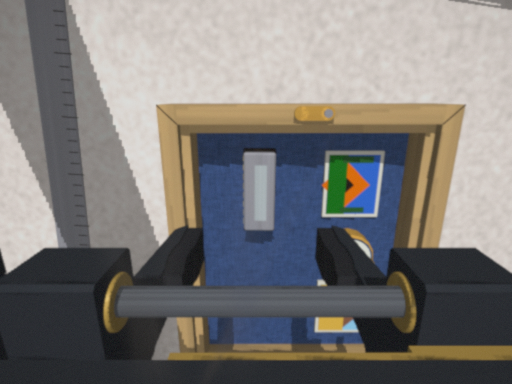

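The harmonica lies flat at (259,190), in line with the tent picture at (353,184). The car is next.

>>> drive_tool --twist '[[0, -5.2, 0], [0, -5.2, 0], [0, -5.2, 0], [0, -5.2, 0], [0, -5.2, 0], [0, -5.2, 0], [0, -5.2, 0], [0, -5.2, 0]]' --dp '[[1.2, 0, 3.6], [1.5, 0, 3.5], [1.8, 0, 3.35], [2.1, 0, 3.15], [2.4, 0, 2.95], [2.65, 0, 2.7], [2.9, 0, 2.45], [3.1, 0, 2.2]]' --claw '[6, 6, 6, 6, 6, 6, 6, 6]'

```text
time: 36.8
position: [0.5339, -0.007, 0.2815]
eef_rot: [0.644, -0.642, -0.293, 0.295]
ft_force: [0.4, 0.5, 1.0]
finger_gap: 0.0603
```

>>> drive_tool --twist '[[0, -5.2, 0], [0, -5.2, 0], [0, -5.2, 0], [0, -5.2, 0], [0, -5.2, 0], [0, -5.2, 0], [0, -5.2, 0], [0, 0, 0]]' --dp '[[3.3, 0.2, 1.9], [3.45, 0.2, 1.6], [3.6, 0.2, 1.25], [3.7, 0.2, 0.95], [3.75, 0.2, 0.6], [3.8, 0.2, 0.25], [3.8, 0.2, -0.1], [0, 0, 0]]' --claw '[6, 6, 6, 6, 6, 6, 6, 6]'

```text
time: 37.8
position: [0.5851, 0.2551, 0.2669]
eef_rot: [0.519, -0.518, -0.479, 0.481]
ft_force: [0.4, 0.5, -0.9]
finger_gap: 0.0603
```

>>> drive_tool --twist '[[0, 0, 0]]' --dp '[[0, 0, 0]]' --claw '[6]'

```text
time: 37.92
position: [0.5852, 0.2526, 0.268]
eef_rot: [0.52, -0.52, -0.479, 0.48]
ft_force: [-0.5, -0.8, -0.5]
finger_gap: 0.0601
```

```bash
python3 - <<'E'
from h import *
im,C=look('k1'); plan([.5825,.254,.0232],86); print(proj(C,[.5825,.254,.012]))
x0,y0,x1,y1=210,140,310,260
s=im[y0:y1,x0:x1].astype(int); m=((s[...,0]>90)&(s[...,1]<60)&(s[...,2]<70)).astype(np.uint8)
m=cv2.morphologyEx(m,cv2.MORPH_CLOSE,np.ones((5,5)))
n,l,st,_=cv2.connectedComponentsWithStats(m); i=1+st[1:,4].argmax()
c=(max(cv2.findContours((l==i).astype(np.uint8),cv2.RETR_EXTERNAL,cv2.CHAIN_APPROX_NONE)[0],key=len)+[x0,y0]).astype(np.float32)
rc=cv2.minAreaRect(c);print(rc)
B=np.array([ray(C,u,.015) for u in cv2.boxPoints(rc)]);e=[B[1]-B[0],B[2]-B[1]];print(B.mean(0),[(np.linalg.norm(v),np.degrees(np.arctan2(v[1],v[0]))) for v in e])
E
```

```text
37.925 [0.5852 0.2526 0.268 ] 85.32533388605023 0.015479236095129141
t 37.975 at [0.5853 0.2523 0.1211] ang 85.32533388605023 tilt -0.0007923223588747752 0.0016127177980110319 dp [0.1574 9.7922 0.2792] twist_y -0.6746661139497689 F [ 0.0638  0.3699 -0.4685] gap 0.06003860156723068
[261.0831 190.6844]
((260.5, 191.5), (79.0, 37.0), 90.0)
[0.5835 0.2534 0.015 ] [(np.float64(0.028736764756978953), np.float64(85.35051534634187)), (np.float64(0.06683702992399972), np.float64(-3.5899813727099614))]
```

View pics/k1.png

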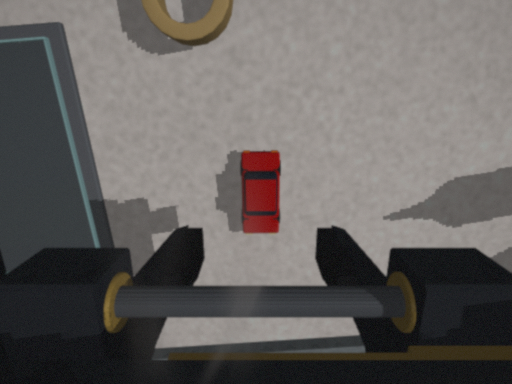

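The car is centred at (260,191) and aligned. It is full width only up to 13 mm, so I'll take the tips to about 3.5 mm.

>>> drive_tool --twist '[[0, 0, 0], [0, 0, 0], [0, 0, 0], [0, 0, 0], [0, 0, 0], [0, 0, 0]]' --dp '[[0.1, 3, 0.2], [0, 3, 0], [0, 2.2, 0], [0, 1.2, 0], [0, 0.4, 0], [0, 0, 0]]' --claw '[6, 6, 6, 6, 6, 6]'

```text
time: 38.72
position: [0.5837, 0.2542, 0.1717]
eef_rot: [-0.52, 0.52, 0.48, -0.479]
ft_force: [-0.8, 0.0, -0.1]
finger_gap: 0.0602
```

```bash
python3 - <<'E'
from h import *
plan([.5832,.2538,.0222],86)
E
```

```text
t 38.725 at [0.5837 0.2542 0.0244] ang 85.39574270127454 tilt 0.0001642774981659434 -0.0007117572547072348 dp [-0.042   0.2228  0.0419] twist_y -0.6042572987254573 F [-0.8182  0.0423 -0.089 ] gap 0.06019601974475185
```

>>> drive_tool --twist '[[0, 0, 0], [0, 0, 0], [0, 0, 0], [0, 0, 0], [0, 0, 0], [0, 0, 0], [0, 0, 0]]' --dp '[[0, 0.2, 0], [0, 0, 0], [0, 0, 0], [0, 0, 0], [0, 0, 0], [0, 0, 0], [0, 0, 0]]' --claw '[4.5, 3.5, 2.4, 2.4, 2.4, 2.4, 2.4]' --force 15

```text
time: 39.6
position: [0.5835, 0.2544, 0.1695]
eef_rot: [-0.52, 0.52, 0.48, -0.48]
ft_force: [-1.4, 0.2, 3.4]
finger_gap: 0.0318
```

>>> drive_tool --twist '[[0, 0, 0], [0, 0, 0], [0, 0, 0], [0, 0, 0], [0, 0, 0]]' --dp '[[0, -1, 0], [0, -3, 0], [0, -3, 0], [0, -3, 0], [0, 0, 0]]' --claw '[2.4, 2.4, 2.4, 2.4, 2.4]'

```text
time: 40.22
position: [0.5836, 0.2545, 0.2715]
eef_rot: [-0.519, 0.52, 0.481, -0.478]
ft_force: [-0.3, 0.4, -1.0]
finger_gap: 0.0319
```

```bash
python3 - <<'E'
from h import *
look('k2'); rows(bw(-36.5,-63.7,130),7.5,16)
E
```

```text
40.225 [0.5836 0.2545 0.2715] 85.41670171355966 0.054681327928182165
[[0, 4.9, 0], [0, 4.9, 0], [0, 4.9, 0], [0, 4.9, 0], [0, 4.9, 0], [0, 4.9, 0], [0, 4.9, 0], [0, 4.9, 0], [0, 4.9, 0], [0, 4.9, 0], [0, 4.9, 0], [0, 4.9, 0], [0, 4.9, 0], [0, 4.9, 0], [0, 4.9, 0], [0, 4.9, 0]]
[[-4.32, -0.05, 0.22], [-4.33, -0.05, -0.15], [-4.3, -0.05, -0.52], [-4.24, -0.05, -0.88], [-4.15, -0.05, -1.24], [-4.03, -0.05, -1.59], [-3.88, -0.05, -1.92], [-3.7, -0.05, -2.24], [-3.5, -0.05, -2.55], [-3.27, -0.05, -2.84], [-3.02, -0.05, -3.11], [-2.74, -0.05, -3.35], [-2.45, -0.05, -3.57], [-2.14, -0.05, -3.77], [-1.81, -0.05, -3.93], [-1.47, -0.05, -4.07]]
```

View pics/k2.png

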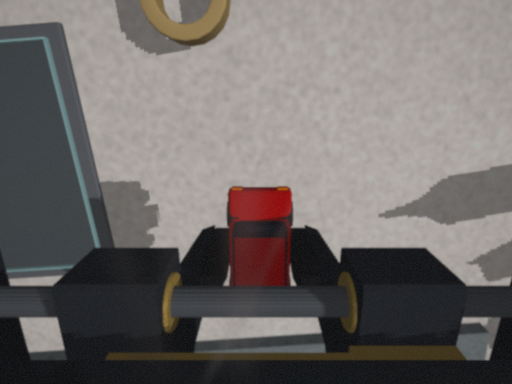

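The car is held level at 31.8 mm, with its nose at (260,190).

>>> drive_tool --twist '[[0, 4.9, 0], [0, 4.9, 0], [0, 4.9, 0], [0, 4.9, 0], [0, 4.9, 0], [0, 4.9, 0], [0, 4.9, 0], [0, 4.9, 0]]' --dp '[[-4.3, 0, 0.2], [-4.3, 0, -0.15], [-4.3, 0, -0.5], [-4.25, 0, -0.9], [-4.15, 0, -1.25], [-4.0, 0, -1.6], [-3.9, 0, -1.9], [-3.7, 0, -2.25]]' --claw '[2.4, 2.4, 2.4, 2.4, 2.4, 2.4, 2.4, 2.4]'

```text
time: 41.28
position: [0.5377, -0.0898, 0.2678]
eef_rot: [0.651, -0.65, -0.276, 0.277]
ft_force: [0.4, -0.1, -1.3]
finger_gap: 0.032
```

>>> drive_tool --twist '[[0, 4.9, 0], [0, 4.9, 0], [0, 4.9, 0], [0, 4.9, 0], [0, 4.9, 0], [0, 4.9, 0], [0, 4.9, 0], [0, 4.9, 0]]' --dp '[[-3.5, 0, -2.55], [-3.3, 0, -2.85], [-3.0, 0, -3.1], [-2.75, 0, -3.35], [-2.45, 0, -3.6], [-2.1, 0, -3.75], [-1.8, 0, -3.95], [-1.45, 0, -4.05]]' --claw '[2.4, 2.4, 2.4, 2.4, 2.4, 2.4, 2.4, 2.4]'

```text
time: 42.28
position: [0.4913, -0.433, 0.2673]
eef_rot: [0.707, -0.705, -0.042, 0.043]
ft_force: [0.5, 0.8, -0.7]
finger_gap: 0.0321
```

>>> drive_tool --twist '[[0, 0, 0], [0, 0, 0]]' --dp '[[0, 0, 0], [0, 0, 0]]' --claw '[2.4, 2.4]'

```text
time: 42.52
position: [0.4918, -0.4311, 0.2679]
eef_rot: [0.707, -0.705, -0.043, 0.044]
ft_force: [0.7, -0.1, -0.3]
finger_gap: 0.0316
```

```bash
python3 - <<'E'
from h import *
look('k3'); plan(bw(-36.5,-63.7,28.2),7.5)
E
```

```text
42.525 [ 0.4918 -0.4311  0.2679] 7.098554278690601 0.016613679493512428
t 42.575 at [ 0.492  -0.4307  0.121 ] ang 7.098554278690601 tilt -0.0009399271428134556 0.0018995291871508058 dp [ 0.1374  9.2825 -0.2228] twist_y -0.4014457213093987 F [-0.1667 -0.1755 -0.6041] gap 0.03169024812192205
```

View pics/k3.png

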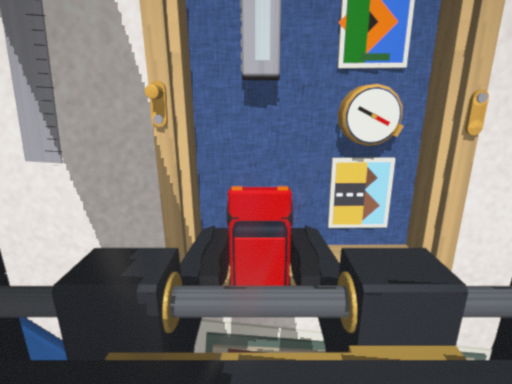

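The car is above the bare space below the road picture at (362,192). The tab at (153,95) is still aside. Lowering.

>>> drive_tool --twist '[[0, -0.4, 0], [0, 0, 0], [0, 0, 0], [0, 0, 0], [0, 0, 0], [0, 0, 0], [0, 0, 0]]' --dp '[[0.15, 2, -0.2], [0, 2.5, 0], [0, 2, 0], [0, 1.5, 0], [0, 0.6, 0], [0, 0.2, 0], [0, 0, 0]]' --claw '[2.4, 2.4, 2.4, 2.4, 2.4, 2.4, 2.4]'

```text
time: 43.45
position: [0.4936, -0.4336, 0.1818]
eef_rot: [-0.705, 0.706, 0.046, -0.046]
ft_force: [0.4, 0.2, 0.2]
finger_gap: 0.0318
```

```bash
python3 - <<'E'
from h import *
plan(bw(-36.5,-63.7,28.2),7.5)
E
```

```text
t 43.45 at [ 0.4936 -0.4336  0.0345] ang 7.427217510257507 tilt 0.0004667211805742949 -0.0007553141808080976 dp [0.0008 0.6287 0.0969] twist_y -0.0727824897424929 F [0.4376 0.1813 0.1689] gap 0.03181874273617996
```

>>> drive_tool --twist '[[0, 0, 0], [0, 0, 0], [0, 0, 0], [0, 0, 0], [0, 0, 0]]' --dp '[[0, 0.25, 0.1], [0, 0.2, 0], [0, 0.1, 0], [0, 0.07, 0], [0, 0, 0]]' --claw '[2.4, 2.4, 2.4, 2.4, 2.4]'

```text
time: 44.08
position: [0.4934, -0.4325, 0.1755]
eef_rot: [-0.706, 0.706, 0.046, -0.046]
ft_force: [-1.1, 0.6, 4.4]
finger_gap: 0.0313
```

It has touched (4.4 N). I'll release, rise, and back away for a full look.

>>> drive_tool --twist '[[0, 0, 0], [0, 0, 0], [0, 0, 0], [0, 0, 0]]' --dp '[[0, 0, 0], [0, 0, 0], [0, 0, 0], [0, 0, 0]]' --claw '[3.7, 4.4, 5, 5]'

```text
time: 44.58
position: [0.4934, -0.4326, 0.175]
eef_rot: [0.706, -0.706, -0.046, 0.046]
ft_force: [0.1, -0.1, 0.8]
finger_gap: 0.0498
```

>>> drive_tool --twist '[[0, 0, 0], [0, 0, 0], [0, 0, 0], [0, 0, 0], [0, 0, 0], [0, 0, 0], [0, 0, 0], [0, 0, 0]]' --dp '[[0, -1, 0], [0, -3, 0], [0, -5, 0], [0, -5, 0], [0, -5, -2], [0, -2, -5], [0, 0, -2], [0, 0, 0]]' --claw '[5, 5, 6, 6, 6, 6, 6, 6]'

```text
time: 45.58
position: [0.5046, -0.5226, 0.3848]
eef_rot: [0.706, -0.706, -0.045, 0.045]
ft_force: [0.3, 1.0, -0.3]
finger_gap: 0.06
```

>>> drive_tool --twist '[[0, 0, 0]]' --dp '[[0, 0, 0]]' --claw '[6]'

```text
time: 45.7
position: [0.5051, -0.5209, 0.3851]
eef_rot: [0.706, -0.705, -0.046, 0.046]
ft_force: [-0.4, 0.1, -0.1]
finger_gap: 0.06
```

```bash
python3 - <<'E'
from h import *
im,C=look('f1'); snap('scene','scenef'); snap('top','topf')
for f in('f1',): cv2.imwrite('pics/f1z.png',cv2.resize(im[:250,80:440,::-1],None,fx=2.2,fy=2.2,interpolation=cv2.INTER_CUBIC))
E
```

```text
45.7 [ 0.5051 -0.5209  0.3851] 7.4643492788794035 0.00842746624138418
```

View pics/f1z.png

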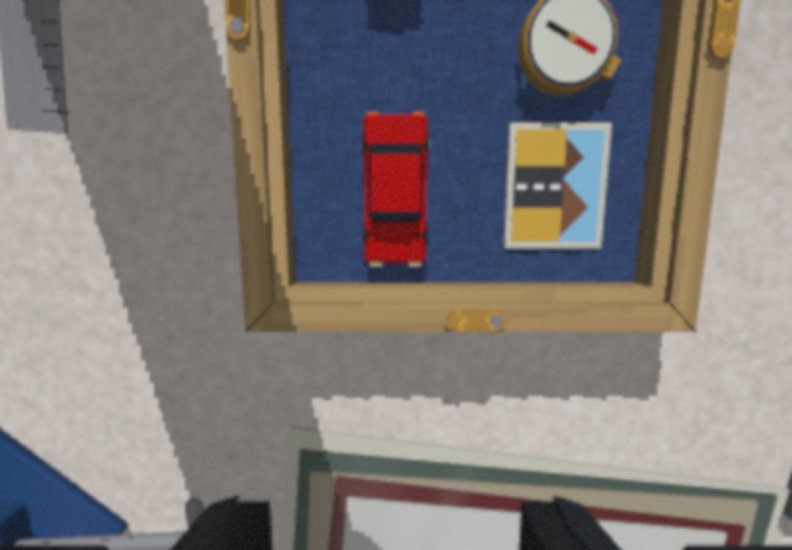

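View pics/scenef.png

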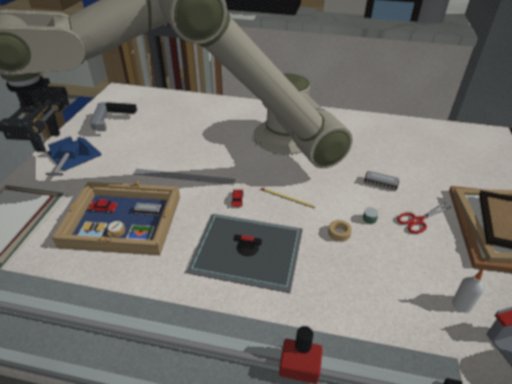

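The car stands on its wheels below the road picture, and the cover lies on the pad. I'll move 11 cm left for one full view to measure everything.

>>> drive_tool --twist '[[0, 0, 0], [0, 0, 0], [0, 0, 0], [0, 0, 0]]' --dp '[[0, 0, 5.5], [0, 0, 5.5], [0, 0, 0], [0, 0, 0]]' --claw '[6, 6, 6, 6]'

```text
time: 46.35
position: [0.491, -0.4128, 0.3857]
eef_rot: [-0.705, 0.706, 0.046, -0.046]
ft_force: [-0.0, -0.4, -0.4]
finger_gap: 0.0602
```

```bash
python3 - <<'E'
from h import *
im,C=look('f2')
cv2.imwrite('pics/f2z.png',cv2.resize(im[:270,80:440,::-1],None,fx=2.2,fy=2.2,interpolation=cv2.INTER_CUBIC))
h=cv2.cvtColor(im,cv2.COLOR_RGB2HSV).astype(int);r,g,b=[im[...,i].astype(int) for i in range(3)]
def rect(n,m,Z,win):
    M=np.zeros(m.shape,np.uint8);x0,y0,x1,y1=win;M[y0:y1,x0:x1]=m[y0:y1,x0:x1]
    M=cv2.morphologyEx(M,cv2.MORPH_CLOSE,np.ones((7,7)))
    k,l,st,_=cv2.connectedComponentsWithStats(M); i=1+st[1:,4].argmax()
    c=max(cv2.findContours((l==i).astype(np.uint8),cv2.RETR_EXTERNAL,cv2.CHAIN_APPROX_NONE)[0],key=len).astype(np.float32)
    rc=cv2.minAreaRect(c);B=np.array([wb(ray(C,u,Z)) for u in cv2.boxPoints(rc)]);print(n,np.round(rc[0]),B.mean(0),[(round(np.linalg.norm(v)),round(np.degrees(np.arctan2(v[1],v[0])))) for v in(B[1]-B[0],B[2]-B[1])])
W=(110,0,420,240)
rect('car',(r>90)&(g<60)&(b<70),.022,W)
rect('harm',(abs(r-b)<22)&(h[...,2]>70)&(h[...,2]<175)&(h[...,1]<50)&(b>=r),.026,(200,0,300,130))
rect('dial',(h[...,1]<40)&(h[...,2]>130),.024,(290,60,380,150))
E
```

```text
46.35 [ 0.491  -0.4128  0.3857] 7.403263672083417 0.023189370561709645
car [259. 181.] [-37.3027 -64.5059] [(30, 0), (69, -89)]
harm [258.  66.] [-37.6384  61.7134] [(27, 0), (67, -89)]
dial [332. 126.] [43.4227 -0.0166] [(36, 0), (37, -85)]
```

View pics/f2z.png

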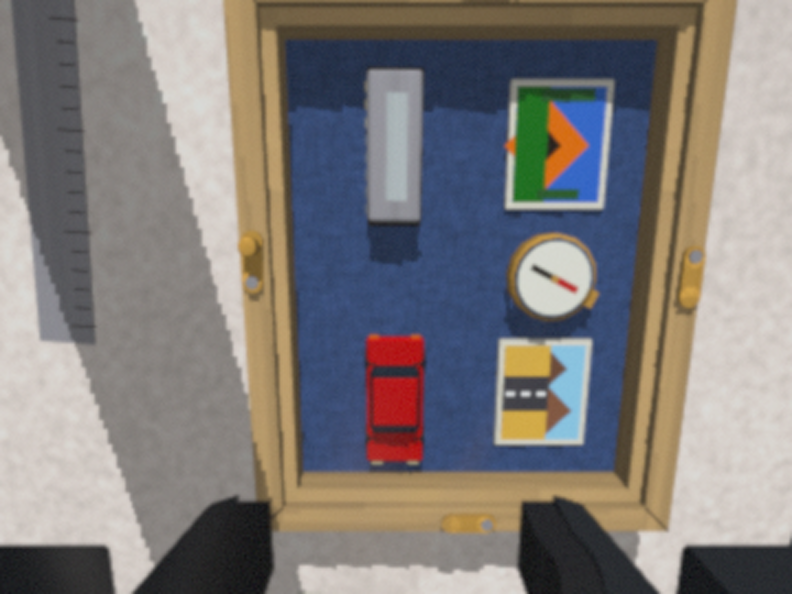

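In one view, everything is within about 2 mm of its place in box coordinates, and square within 1°:
- **Car:** (−37, −64)
- **Harmonica:** (−38, 62)
- **Compass:** (43, 0)

The tab is in line with the rail and the gripper is clear, so I'm handing in.

```bash
python3 - <<'E'
from h import *
print(order.finish_job(), monitor.get_obs()['time'])
E
```

```text
the job is handed in; nothing more can be done
the job is handed in; nothing more can be done
```

The job is done and handed in at about 46 s of the 138 s allowed. No verdict was given, so this rests on my own checks.

- **What I did:** I turned the brass tab aside to about 1.53 rad. I lifted the cover by its bar and laid it on the felt pad. I then set the compass, the small harmonica and the leftmost car on the board. Each item touched down at its expected height with about 3–4 N before I released it. The cover took about 14 N on landing.
- **Last checks:** My final wrist view put the compass at (43, 0), the harmonica at (−38, 62) and the car at (−37, −64) mm in the box frame. The targets were (45, 0), (−36, 64) and (−36, −64). The harmonica and car were along the picture edges within about 1°. The car stood on its wheels and the tab was still aside. The gripper was clear of everything.
- **Disagreements:** The top and scene cameras differed by about 8 mm on the pad centre. A closer wrist view settled it, leaving the cover about 3 mm off centre and square. The tab's starting angle read between 0.12 and 0.2 rad, which did not affect the result. No check failed.

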